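Load-test a coil spring on the lever tester and sort it by its reading

TASK

Test the spring on the white-ringed peg: seat it gently right down over the boss of the lever tester's plate, keeping the dial's black drag hand below 5 N, then pull the lever by its black cross-grip down until its pointer is level with the red marker and hold it there about two seconds, without pressing well past the marker or running the needle past 30 N. Ease the lever back up to its stop without letting it fly, and put the spring down in the tray of the colour in which the drag hand now stands. Leave the other two springs on their pegs.

Things in the scene. Friction and masses are not known exactly. Their poses are not given: they have to be found in the camera images.
- spring_p: One of three coil springs that look alike: bare steel, 30 mm outside, 25.8 mm inside, 45 mm long when free, about 35 g. Origin at the centre of its lower end, z along it, up as it stands. Its stiffness is unknown: the three differ (0.5 to 2.2 N/mm), and any may stand on any peg. Grip it on its lower 30 mm, which stay put; the coil above shortens when compressed, by at most 18 mm.
- spring_q: One of three coil springs that look alike: bare steel, 30 mm outside, 25.8 mm inside, 45 mm long when free, about 35 g. Origin at the centre of its lower end, z along it, up as it stands. Its stiffness is unknown: the three differ (0.5 to 2.2 N/mm), and any may stand on any peg. Grip it on its lower 30 mm, which stay put; the coil above shortens when compressed, by at most 18 mm.
- spring_r: One of three coil springs that look alike: bare steel, 30 mm outside, 25.8 mm inside, 45 mm long when free, about 35 g. Origin at the centre of its lower end, z along it, up as it stands. Its stiffness is unknown: the three differ (0.5 to 2.2 N/mm), and any may stand on any peg. Grip it on its lower 30 mm, which stay put; the coil above shortens when compressed, by at most 18 mm.
- stand: Black board, 66 mm (x) by 236 mm (y) by 10 mm thick, fixed, with three aluminium pegs (19 mm across, 8 mm tall, coned) in a row along its y axis at y = -80, 0 and +80 mm, a spring standing over each on the board's top. Origin at the centre of its underside.
- next (a point): On the stand's top face (10 mm above the table) at the centre of the peg at the -y end, the one with a white ring 50 mm across around it; the spring over it is the one to test.
- tester: Lever-type spring tester, fixed: dark iron base 110 mm (x) by 360 mm (y, from -160 to +200) by 22 mm thick. Origin on the table under the centre of the load plate; z up. The red lever swings in its y-z plane, pivot at y = -120 mm; when level it reaches to +y over the plate. On the +x side, 34 mm off the lever's plane, stands the height post (y = 65 mm, 8 by 14 mm, top 130 mm above the table).
- gauge: Round dial, 100 mm across, on the tester's +x side: face centre 88 mm to the tester's x, -75 mm in y, 66 mm up; tilted 43 degrees, it faces up and to the tester's +x. Red needle; zero is at the lower left, clockwise grows. A thin black drag hand shows the highest force. White face banded grey, yellow, green, blue.
- shoe: Self-levelling round steel pressure shoe, 40 mm across, hung under the lever 120 mm from the pivot; its flat underside is 20 mm below the bar's centre line. It meets a seated spring's top when the lever is at about 0.1 rad. Origin on the lever's centre line.
- seat (a point): Centre of the round load plate's top face (plate 68 mm across, top 40 mm above the table; it sinks by up to 2 mm under load). From it rises the centring boss: 23 mm across, straight for 4 mm, then coned to 14 mm across at 9 mm. Axes as the tester's.
- pivot (a point): The lever's pivot axis, in the middle of the lever: 93 mm above the table, 120 mm to the tester's -y of the plate centre; the axis is the tester's x.
- lever (a joint): Lever angle, rad: 0 level, positive raised, 1.5 (almost upright) at its back stop, where the return spring holds it. Unloaded, the return spring outweighs the lever at every angle by 0.1 to 0.4 N m, so that it rises to the stop by itself, slowly. The bar is 18 mm wide and 16 mm high.
- knob (a point): Centre of the black cross-grip at the lever's end: a horizontal round bar, 24 mm across and 40 mm long, lying along the tester's x with flat ends, 245 mm from the pivot axis, carried at its middle by a 10 mm rod that starts 205 mm from the pivot. Its height is 337 mm when the lever is up, 93 mm when it is level.
- pointer (a point): Tip of the lever's steel pointer, 185 mm from the pivot axis on the lever's centre line, 29 mm to the tester's +x. Its height is 93 mm + 185 mm x sin(lever angle). It moves 1.54 mm for each mm that the spring is compressed.
- mark (a point): Centre of the red marker on the height post, a tab 22 mm wide and 4 mm high: the test height. It is clamped between 91.5 and 94.5 mm above the table, different each time. Level means that pointer and marker have the same height, within 2 mm.
- dial (a joint): Red needle of the dial, rad clockwise from zero: 8 degrees (0.1396 rad) per newton on the plate, 30 N at full scale (4.19 rad). Bands: grey 0 to 5 N, yellow 5 to 9 N, green 9 to 16 N, blue 16 to 30 N. At the marked height every spring reads well inside yellow, green or blue.
- peak (a joint): Thin black drag hand of the dial, same scale and sense as the red needle (0.1396 rad per newton): the needle pushes it up, and it stays at the highest force the plate has felt, within 0.3 N. It starts at zero and cannot be wound back. The plate is stiff (13 N/mm), so pushing the spring or a hand hard onto it spoils the reading.
- tray_yellow: Shallow yellow square tray, fixed, 105 mm by 105 mm outside, 26 mm high, 3 mm walls and floor. Origin at the centre of its underside. The three trays stand in a row in any order.
- tray_green: Shallow green square tray, fixed, 105 mm by 105 mm outside, 26 mm high, 3 mm walls and floor. Origin at the centre of its underside. The three trays stand in a row in any order.
- tray_blue: Shallow blue square tray, fixed, 105 mm by 105 mm outside, 26 mm high, 3 mm walls and floor. Origin at the centre of its underside. The three trays stand in a row in any order.

How it is judged (in metres and radians):
On the way, in this order (a step that is already met when the one before it is completed fails the run):
1. the spring stands seated over the boss, flat on the load plate, and the drag hand is still below 5 N (0.70 rad) (((horizontal distance between spring_p and seat below 0.003 m and z of spring_p in the frame of seat between -0.004 and 0.003 m and angle between spring_p's own z axis and vertical below 0.08 rad) or (horizontal distance between spring_q and seat below 0.003 m and z of spring_q in the frame of seat between -0.004 and 0.003 m and angle between spring_q's own z axis and vertical below 0.08 rad) or (horizontal distance between spring_r and seat below 0.003 m and z of spring_r in the frame of seat between -0.004 and 0.003 m and angle between spring_r's own z axis and vertical below 0.08 rad)) and value of joint peak below 0.7 rad), for 0.2 s.
2. the seated spring is compressed so that the pointer is level with the red marker (within 2 mm) and held there for 1.2 s (z of pointer in the frame of mark between -0.002 and 0.002 m and value of joint dial above 0.5 rad and ((horizontal distance between spring_p and seat below 0.003 m and z of spring_p in the frame of seat between -0.004 and 0.003 m and angle between spring_p's own z axis and vertical below 0.08 rad) or (horizontal distance between spring_q and seat below 0.003 m and z of spring_q in the frame of seat between -0.004 and 0.003 m and angle between spring_q's own z axis and vertical below 0.08 rad) or (horizontal distance between spring_r and seat below 0.003 m and z of spring_r in the frame of seat between -0.004 and 0.003 m and angle between spring_r's own z axis and vertical below 0.08 rad))), for 1.2 s.
3. the lever is back up near its stop (value of joint lever above 1.3 rad), for 0.2 s.
At the end, for the whole second after the job is handed in: The tested spring lies or stands at rest inside the tray of the colour in which the drag hand (highest force) stands: yellow 5 to 9 N, green 9 to 16 N, blue 16 to 30 N; the lever is up at its stop (above 1.3 rad); the other two springs still stand on their pegs, moved by less than 10 mm (value of joint lever above 1.3 rad and ((value of joint peak between 0.7 and 1.257 rad and ((x of spring_p in the frame of tray_yellow between -0.05 and 0.05 m and y of spring_p in the frame of tray_yellow between -0.05 and 0.05 m and z of spring_p in the frame of tray_yellow between 0 and 0.03 m and linear speed of spring_p below 0.03 m/s and distance of each of spring_q, spring_r from where it was at the start of the episode below 0.01 m and horizontal distance between each of spring_q, spring_r and next above 0.04 m) or (x of spring_q in the frame of tray_yellow between -0.05 and 0.05 m and y of spring_q in the frame of tray_yellow between -0.05 and 0.05 m and z of spring_q in the frame of tray_yellow between 0 and 0.03 m and linear speed of spring_q below 0.03 m/s and distance of each of spring_p, spring_r from where it was at the start of the episode below 0.01 m and horizontal distance between each of spring_p, spring_r and next above 0.04 m) or (x of spring_r in the frame of tray_yellow between -0.05 and 0.05 m and y of spring_r in the frame of tray_yellow between -0.05 and 0.05 m and z of spring_r in the frame of tray_yellow between 0 and 0.03 m and linear speed of spring_r below 0.03 m/s and distance of each of spring_p, spring_q from where it was at the start of the episode below 0.01 m and horizontal distance between each of spring_p, spring_q and next above 0.04 m))) or (value of joint peak between 1.257 and 2.234 rad and ((x of spring_p in the frame of tray_green between -0.05 and 0.05 m and y of spring_p in the frame of tray_green between -0.05 and 0.05 m and z of spring_p in the frame of tray_green between 0 and 0.03 m and linear speed of spring_p below 0.03 m/s and distance of each of spring_q, spring_r from where it was at the start of the episode below 0.01 m and horizontal distance between each of spring_q, spring_r and next above 0.04 m) or (x of spring_q in the frame of tray_green between -0.05 and 0.05 m and y of spring_q in the frame of tray_green between -0.05 and 0.05 m and z of spring_q in the frame of tray_green between 0 and 0.03 m and linear speed of spring_q below 0.03 m/s and distance of each of spring_p, spring_r from where it was at the start of the episode below 0.01 m and horizontal distance between each of spring_p, spring_r and next above 0.04 m) or (x of spring_r in the frame of tray_green between -0.05 and 0.05 m and y of spring_r in the frame of tray_green between -0.05 and 0.05 m and z of spring_r in the frame of tray_green between 0 and 0.03 m and linear speed of spring_r below 0.03 m/s and distance of each of spring_p, spring_q from where it was at the start of the episode below 0.01 m and horizontal distance between each of spring_p, spring_q and next above 0.04 m))) or (value of joint peak between 2.234 and 4.19 rad and ((x of spring_p in the frame of tray_blue between -0.05 and 0.05 m and y of spring_p in the frame of tray_blue between -0.05 and 0.05 m and z of spring_p in the frame of tray_blue between 0 and 0.03 m and linear speed of spring_p below 0.03 m/s and distance of each of spring_q, spring_r from where it was at the start of the episode below 0.01 m and horizontal distance between each of spring_q, spring_r and next above 0.04 m) or (x of spring_q in the frame of tray_blue between -0.05 and 0.05 m and y of spring_q in the frame of tray_blue between -0.05 and 0.05 m and z of spring_q in the frame of tray_blue between 0 and 0.03 m and linear speed of spring_q below 0.03 m/s and distance of each of spring_p, spring_r from where it was at the start of the episode below 0.01 m and horizontal distance between each of spring_p, spring_r and next above 0.04 m) or (x of spring_r in the frame of tray_blue between -0.05 and 0.05 m and y of spring_r in the frame of tray_blue between -0.05 and 0.05 m and z of spring_r in the frame of tray_blue between 0 and 0.03 m and linear speed of spring_r below 0.03 m/s and distance of each of spring_p, spring_q from where it was at the start of the episode below 0.01 m and horizontal distance between each of spring_p, spring_q and next above 0.04 m))))); the robot touches nothing.
It fails at once if the lever is pressed well past the marker (pointer more than 6 mm below it) (z of pointer in the frame of mark below -0.006 m).
It fails at once if the dial is overloaded: the needle runs past 30 N (value of joint dial above 4.19 rad).
It fails at once if the lever is let go under load and flies up (faster than 3 rad/s) (velocity of joint lever above 3 rad/s).
It fails at once if a spring is thrown or dropped (faster than 1.5 m/s) (linear speed of any of spring_p, spring_q, spring_r above 1.5 m/s).
It also fails if it takes over 72 s, if anything falls off the work surface, if the arm or the gripper's body presses on something with over 40 N, if the wrist force passes 120 N, or if a joint passes its speed limit or range.

ROBOT

A 6-joint arm with a two-finger parallel gripper is mounted at the origin on the work surface. World frame = base frame: x ahead of the robot, y to its left, z up, the work surface at z = 0. Lengths are in mm, angles in rad, forces in N, time in s.
With the tool pointing down it reaches from about 300 to 775 mm from the base axis. Payload 14.6 kg.
Tool frame: the origin (TCP) lies on the centre line of the jaws, within the pads' length; the fingertips stand manip.nose_length ahead of it and the grasp point (between the pads) lies 2 mm behind it (manip.nose_length is the distance from the TCP to the fingertips, in mm); z points along the fingers, y is the direction in which the jaws open and shut (so a half turn about z gives the same grasp; the last joint's range is limited). The gripper opens to 85 mm and grips with 20 to 120 N. Pads are 22 mm wide; open, the fingers measure 114 mm over their backs; the gripper's body (76 mm by 85 mm) begins 54 mm behind the grasp point. The pads swing forward as they close: fully open they stand 13 mm farther back than shut.
Start: joints at [-1.261, 0.3, 1.521, -0, 1.321, -0.067], TCP at [202.363, -511.409, 248.281] pointing down, gripper open.
Joint ranges: [-3.03, 3.03], [-0.79, 2.21], [0.23, 2.52], [-1.04, 4.18], [0, 3.07], [-2.55, 2.55]. Speed limits (rad/s): [2.22, 2.22, 2.57, 3.14, 3.14, 3.14].

INTERFACE

Orientations are given as a unit quaternion [w, x, y, z].
In Python, from workcell import readout, eyes, sign_off, spotter, manip gives the robot as it stands. The module is installed in compiled form; this text tells all that it offers.
- The arm moves only by the tool move_arm, never from a script. Its argument "motion" is a list of rows, each a list of 6 numbers: the shift along the world's x, y, z normalised to -1 to 1, where 1 is 0.03 m, then the turn, a rotation vector about the world's x, y, z normalised to -1 to 1, where 1 is 8 degrees. A call has exactly 5 rows; each row shifts and turns the commanded pose from where the row before left it; what a row does not reach is not made up. A row lasts 1/10 s, in which the tool goes at most 50 mm and 8.59 degrees, less where a joint would pass 70% of its speed; a pose out of reach is approached as far as the arm can. A call with a number of a shift or a turn outside -1 to 1 is refused whole. A call with a gripper value outside its range is refused whole. "grip" is the closure, from 0 (fully open) to 1 (shut), set as the call begins (left out, the last holds). The fingers move at their own pace and stop on an object; "grip_force" is the grip in N (left out, the last holds). Time passes only in rows, so rows that do not move let the fingers close, or fill a call up. It gives the time, the measured TCP pose, the force and the opening at its end, in the units of the state.
- readout.get_state(): the state, without advancing time (a new reading comes with each control period).
- eyes.read_camera(name): name is "side" or "top"; returns a dict with "color" (400x640x3 uint8, red, green, blue), "K" (3x3 intrinsics, pixels), "distortion" ([k1, k2, p1, p2, k3] as OpenCV has them; the pictures are not rectified), "R" (3x3) and "t" (3): a world point X has camera coordinates R X + t. Camera axes: x right, y down, z forward; pixel columns grow to the right and rows downward; lengths in mm; the calibration is good to about 2 mm. A picture is of the moment at which its call begins. There is no depth.
- sign_off(): hands the job in, once; it reports no verdict.
Trained networks look in a picture, given as the dict that the camera call returned (one of the last four; its "shot" number tells which), for a name from the list of things; names that differ only in an ending like _2 or _b are one class to them, and where a whole thing is asked for, a point or a joint stands for the part that bears it (a point fixed in the world has none). Each returns a list of dicts, best first, with "p" (0 to 1); they miss things now and then, are a little off and sometimes report something else, mostly with a low value. They report only what shows in the picture. A call takes as long as a camera call.
- spotter.masks_of(picture, thing): "mask" (400x640 bool, what is visible of it) and "box" ([left, top, right, bottom] in pixels, round what is visible of it).
- spotter.landmark_of(picture, thing): "point" ([column, row] in pixels: a listed point, or the origin of a listed thing).
The state is a dict: "time": time; "qpos": joint angles; "dq": joint speeds; "joint_efforts": joint torques, N m; "ee_pos": TCP position; "eef_rot": TCP orientation; "force": force on the tool from outside, world axes, zero at the start; "wrist_torque": the same for the moment, N m; "grip_width": finger opening in mm.
Only numpy, scipy, OpenCV 4.12 (cv2) and the standard library are available. Lean on these libraries where they do the work, as an engineer would, in place of code of your own. Each camera call takes 0.05 s, during which the arm holds its last target.

## Working session

There is one attempt and no reset: what is moved stays moved. The work goes in short steps, Python scripts to look and compute and a tool call to move; the robot and the scene stay as the last step left them, time stands still between calls to the robot, and variables do not carry over. Pictures are saved under pics/ and viewed, and the job is handed in when it is done.

Besides the shell and the picture viewer there is one more tool, called after ">>>" as name(argument=value, ...) on one line, values as JSON. move_arm: Moves the arm, as the interface text tells. Its arguments: {"type":"object","properties":{"motion":{"type":"array","items":{"type":"array","items":{"type":"number"}}},"grip":{"type":"number"},"grip_force":{"type":"number"}},"required":["motion"]}

```bash
ls; mkdir -p pics; cat > h.py <<'E'
import numpy as np, cv2
from workcell import readout, eyes, sign_off, spotter, manip
def save(p,name):
    cv2.imwrite('pics/'+name+'.png', p['color'][:,:,::-1])
def proj(p,X):
    X=np.asarray(X,float).reshape(-1,3)
    r,_=cv2.Rodrigues(np.array(p['R'],float))
    return cv2.projectPoints(X,r,np.array(p['t'],float),np.array(p['K'],float),np.array(p['distortion'],float))[0].reshape(-1,2)
def ray(p,px):
    n=cv2.undistortPoints(np.array(px,float).reshape(-1,1,2),np.array(p['K'],float),np.array(p['distortion'],float)).reshape(-1,2)
    R=np.array(p['R'],float);t=np.array(p['t'],float)
    d=(R.T@np.c_[n,np.ones(len(n))].T).T
    return -R.T@t, d
def onz(p,px,z):
    c,d=ray(p,px)
    return c+d*((z-c[2])/d[:,2])[:,None]
E
cat > a.py <<'E'
from h import *
s=readout.get_state(); print({k:np.round(v,3) for k,v in s.items()}, manip.nose_length)
for n in ['side','top']:
    p=eyes.read_camera(n); save(p,n+'0')
    print(n,np.round(p['K'],1).tolist(),np.round(p['distortion'],3),'cam',np.round(-np.array(p['R']).T@np.array(p['t'])),np.round(p['R'],2).tolist())
    for th in ['next','seat','pivot','knob','pointer','mark','tester','gauge','shoe','stand','tray_yellow','tray_green','tray_blue','spring_p']:
        r=spotter.landmark_of(p,th)
        print(th,[(np.round(q['point'],1).tolist(),round(q['p'],2)) for q in r[:4]])
E
python3 a.py
```

```text
pics
{'time': np.float64(0.0), 'qpos': array([-1.261,  0.3  ,  1.522, -0.   ,  1.321, -0.067]), 'dq': array([-0.   , -0.   ,  0.001, -0.   ,  0.002, -0.001]), 'joint_efforts': array([-0.0000e+00, -5.4350e+01, -3.6179e+01, -0.0000e+00,  4.0000e-03,
       -0.0000e+00]), 'ee_pos': array([ 202.315, -511.212,  247.714]), 'eef_rot': array([-0.001,  0.982,  0.187, -0.   ]), 'force': array([-0.587,  0.609,  0.183]), 'wrist_torque': array([-0.023,  0.04 ,  0.051]), 'grip_width': np.float64(85.659)} 17.0
side [[442.1, 0.0, 313.4], [0.0, 442.1, 193.4], [0.0, 0.0, 1.0]] [0.041 0.    0.    0.    0.   ] cam [266. 518. 824.] [[-0.82, -0.58, -0.01], [-0.45, 0.65, -0.61], [0.36, -0.49, -0.79]]
next [([340.7, 307.5], 0.94)]
seat [([317.4, 162.0], 0.7)]
pivot [([349.8, 118.7], 0.56), ([307.6, 120.8], 0.37)]
knob [([350.8, 27.3], 0.63)]
pointer [([337.9, 49.4], 0.67)]
mark [([284.9, 158.8], 0.62)]
tester [([318.2, 174.5], 0.8), ([286.7, 156.4], 0.66)]
gauge [([311.1, 120.7], 0.56)]
shoe [([348.6, 82.9], 0.63)]
stand [([314.6, 338.8], 0.61)]
tray_yellow [([416.7, 185.9], 0.58)]
tray_green [([439.9, 150.7], 0.83), ([317.2, 173.6], 0.44)]
tray_blue []
spring_p [([285.6, 372.8], 0.85), ([316.7, 337.7], 0.58), ([342.3, 305.6], 0.57)]
top [[485.3, 0.0, 320.3], [0.0, 485.3, 198.9], [0.0, 0.0, 1.0]] [-0.111  0.     0.     0.     0.   ] cam [ 333.   34. 1387.] [[-0.01, -1.0, -0.01], [-0.98, 0.01, -0.21], [0.21, 0.0, -0.98]]
next [([259.0, 271.5], 0.87)]
seat [([349.3, 184.5], 0.88)]
pivot [([392.7, 182.5], 0.92)]
knob [([402.0, 156.5], 0.63), ([398.9, 153.8], 0.29)]
pointer [([400.0, 155.2], 0.93)]
mark []
tester [([347.0, 191.3], 0.75)]
gauge [([379.6, 154.9], 0.57)]
shoe [([395.0, 168.8], 0.39)]
stand [([233.9, 267.8], 0.9)]
tray_yellow [([385.3, 259.6], 0.83)]
tray_green [([434.0, 259.4], 0.79)]
tray_blue [([343.2, 265.0], 0.87)]
spring_p [([202.6, 261.7], 0.48), ([261.3, 268.2], 0.39), ([234.9, 265.1], 0.38)]
```

View pics/side0.png

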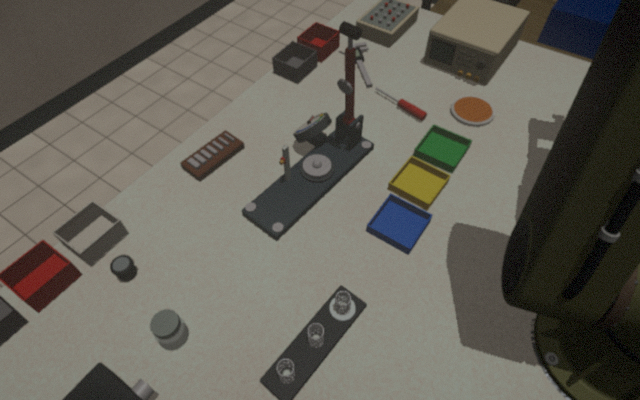

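View pics/top0.png

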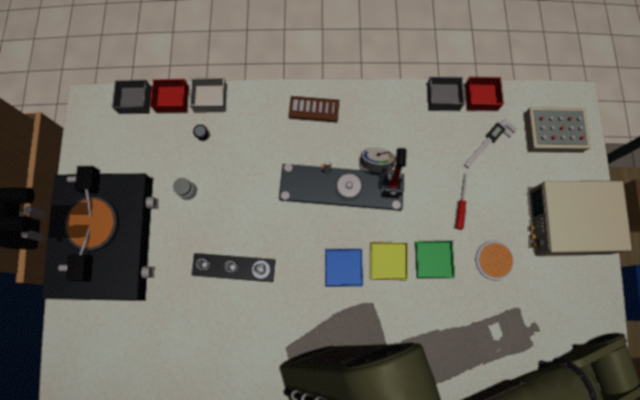

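```bash
cat > b.py <<'E'
from h import *
img={n:cv2.imread(f'pics/{n}0.png') for n in ('side','top')}
c=img['side'][20:220,230:490]; cv2.imwrite('pics/sidecrop0.png',cv2.resize(c,None,fx=3,fy=3,interpolation=cv2.INTER_CUBIC))
c=img['top'][120:300,190:460]; cv2.imwrite('pics/topcrop0.png',cv2.resize(c,None,fx=2.9,fy=2.9,interpolation=cv2.INTER_CUBIC))
E
python3 b.py
```

```text
(no output)
```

View crops.

View pics/sidecrop0.png

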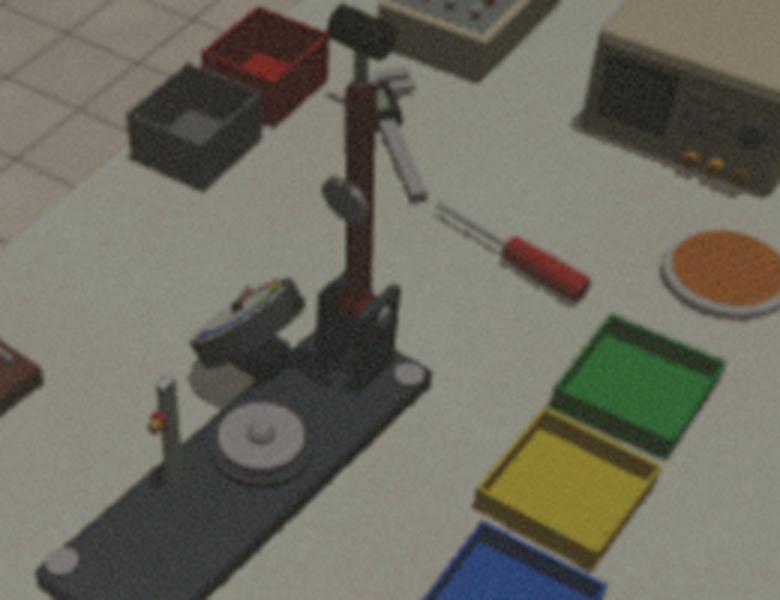

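View pics/topcrop0.png

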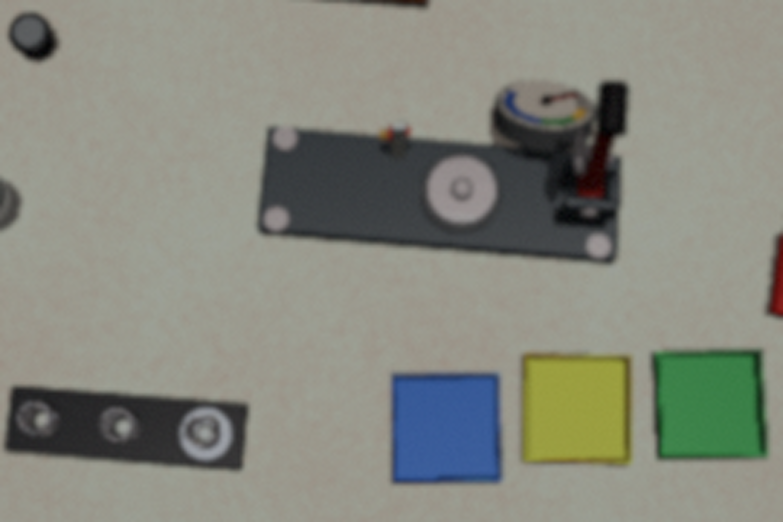

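```bash
cat > c.py <<'E'
from h import *
top=eyes.read_camera('top'); side=eyes.read_camera('side')
np.save('cams.npy',dict(top={k:np.array(top[k]) for k in('K','R','t','distortion')},side={k:np.array(side[k]) for k in('K','R','t','distortion')}),allow_pickle=True)
o={'top':top,'side':side}
for nm,z,pts in [('next',10,dict(top=[259,271.5],side=[340.7,307.5])),('seat',40,dict(top=[349.3,184.5],side=[317.4,162])),('pivot',93,dict(top=[392.7,182.5],side=[349.8,118.7])),('knob',337,dict(top=[402,156.5],side=[350.8,27.3])),('y',0,dict(top=[385.3,259.6],side=[416.7,185.9])),('g',0,dict(top=[434,259.4],side=[439.9,150.7])),('b',0,dict(top=[343.2,265])),('stand',0,dict(top=[233.9,267.8],side=[314.6,338.8]))]:
    print(nm,{k:np.round(onz(o[k],[v],z)[0][:2],1) for k,v in pts.items()})
for n in o:
  for th in ['tray_yellow','tray_green','tray_blue','stand','tester','gauge','lever']:
    r=spotter.masks_of(o[n],th)
    print(n,th,[(np.round(q['box']).tolist(),round(q['p'],2),int(q['mask'].sum()), np.round(np.argwhere(q['mask']).mean(0)[::-1],1).tolist()) for q in r[:2]])
E
python3 c.py
```

```text
next {'top': array([423.7, 214.5]), 'side': array([433.7, 211.5])}
seat {'top': array([667.6, -43.1]), 'side': array([670.4, -48.3])}
pivot {'top': array([ 659.4, -159.9]), 'side': array([ 658.5, -166.7])}
knob {'top': array([ 658.4, -146.8]), 'side': array([ 663.2, -154.1])}
y {'top': array([ 456.1, -144.5]), 'side': array([ 454.3, -148.7])}
g {'top': array([ 455.1, -284.8]), 'side': array([ 459.1, -282.8])}
b {'top': array([441.7, -24. ])}
stand {'top': array([434.9, 288.1]), 'side': array([442.2, 287. ])}
top tray_yellow [([370.0, 239.0, 409.0, 281.0], 0.84, 1382, [388.4, 260.7]), ([338.0, 172.0, 361.0, 197.0], 0.43, 395, [349.4, 184.7])]
top tray_green [([417.0, 237.0, 456.0, 279.0], 0.74, 1452, [434.6, 259.2])]
top tray_blue [([322.0, 250.0, 363.0, 284.0], 0.85, 1477, [343.5, 266.8])]
top stand [([190.0, 251.0, 274.0, 283.0], 0.65, 1783, [234.4, 267.3]), ([370.0, 240.0, 410.0, 278.0], 0.18, 1440, [388.5, 260.5])]
top tester [([277.0, 148.0, 412.0, 212.0], 0.94, 5715, [348.7, 181.7])]
top gauge [([360.0, 147.0, 393.0, 173.0], 0.67, 653, [377.3, 159.2])]
top lever [([392.0, 148.0, 407.0, 187.0], 0.73, 427, [397.2, 167.7])]
side tray_yellow [([388.0, 157.0, 450.0, 210.0], 0.98, 2016, [418.1, 182.7])]
side tray_green [([410.0, 128.0, 472.0, 172.0], 0.76, 1689, [442.5, 148.4]), ([336.0, 82.0, 353.0, 96.0], 0.53, 140, [344.8, 86.7])]
side tray_blue [([367.0, 198.0, 430.0, 252.0], 0.81, 2277, [398.9, 223.5])]
side stand [([260.0, 284.0, 365.0, 400.0], 0.97, 3497, [311.5, 347.5]), ([279.0, 156.0, 286.0, 166.0], 0.51, 42, [281.9, 160.9])]
side tester [([244.0, 23.0, 374.0, 240.0], 0.64, 8181, [314.1, 159.1])]
side gauge [([296.0, 112.0, 333.0, 145.0], 0.84, 602, [312.1, 127.3])]
side lever [([338.0, 20.0, 362.0, 123.0], 0.6, 1146, [348.7, 69.9])]
```

```bash
cat > d.py <<'E'
from h import *
cams=np.load('cams.npy',allow_pickle=True).item()
print(readout.get_state()['time'])
img={n:cv2.imread(f'pics/{n}0.png') for n in ('side','top')}
def blob(n,c,r,thr,mode='bright'):
    g=cv2.GaussianBlur(img[n].max(2),(0,0),0.7)
    m=(g>thr) if mode=='bright' else (g<thr)
    k,l,st,ce=cv2.connectedComponentsWithStats(m.astype(np.uint8),connectivity=4)
    y0,x0=int(r),int(c)
    # largest comp in window
    w=l[y0-12:y0+12,x0-12:x0+12]; ids=[(np.sum(w==i),i) for i in np.unique(w) if i]
    i=max(ids)[1]
    return (l==i).astype(np.uint8),st[i],ce[i]
for n,c,r,z in [('top',349,184,40),('side',317,165,40),('top',261,269,10),('side',342,305,10)]:
    for thr in (100,115,130,):
        m,st,ce=blob(n,c,r,thr)
        cs=max(cv2.findContours(m,cv2.RETR_EXTERNAL,cv2.CHAIN_APPROX_NONE)[0],key=len)
        hull=cv2.convexHull(cs)
        e=cv2.fitEllipse(hull if len(hull)>5 else cs) if len(cs)>5 else None
        P=onz(cams[n],hull.reshape(-1,2).astype(float),z)
        (cx,cy),rad=cv2.minEnclosingCircle(P[:,:2].astype(np.float32))
        print(n,z,thr,st[2:],'ell',np.round(e[0],1),np.round(e[1],1),np.round(onz(cams[n],[e[0]],z)[0,:2],1),'circ',round(cx,1),round(cy,1),round(rad,1))
E
python3 d.py
python3 - <<'E'
import cv2
i=cv2.imread('pics/top0.png')
cv2.imwrite('pics/topz.png',cv2.resize(i[140:290,185:285],None,fx=5,fy=5,interpolation=cv2.INTER_CUBIC)[:600] )
c=i[140:220,270:420];cv2.imwrite('pics/topz2.png',cv2.resize(c,None,fx=5,fy=5,interpolation=cv2.INTER_CUBIC))
E
```

```text
2.3
top 40 100 [ 24  23 442] ell [348.7 185.1] [23.1 23.8] [666.  -41.4] circ 666.1 -41.2 34.3
top 40 115 [ 23  22 396] ell [348.7 185.1] [22.  22.9] [665.9 -41.5] circ 666.2 -41.5 32.9
top 40 130 [ 22  21 326] ell [348.7 185.1] [20.9 21.6] [665.8 -41.4] circ 666.0 -41.3 31.1
side 40 100 [ 28  21 428] ell [316.6 164.7] [20.6 27.6] [667.2 -40.3] circ 667.5 -40.7 32.7
side 40 115 [ 26  19 302] ell [316.5 164.8] [18.7 25.6] [667.1 -39.9] circ 667.4 -40.4 30.2Traceback (most recent call last):
  File "d.py", line 16, in <module>
    m,st,ce=blob(n,c,r,thr)
            ~~~~^^^^^^^^^^^
  File "d.py", line 12, in blob
    i=max(ids)[1]
      ~~~^^^^^
ValueError: max() iterable argument is empty
```

View pics/topz2.png

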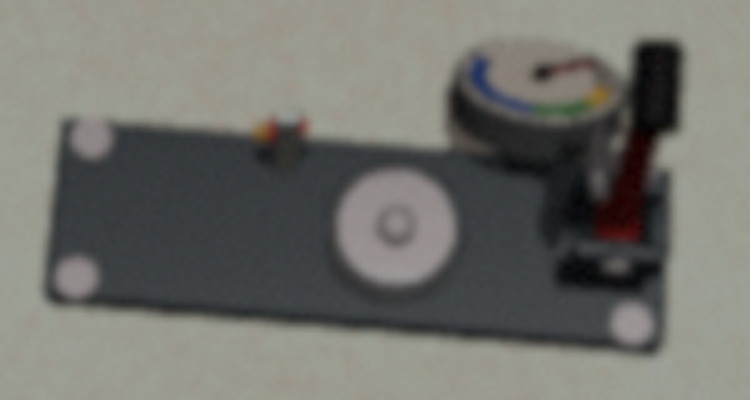

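```bash
cat > e.py <<'E'
from h import *
from scipy.optimize import least_squares
cams=np.load('cams.npy',allow_pickle=True).item()
T=cams['top'];S=cams['side']
P=onz(T,[[283,164],[279.4,199.4],[402,210]],22)[:,:2]; print(P)
# model corners (x_t,y_t): left in image=+y ; top=+x
M=np.array([[55,200],[-55,200],[-55,-160.]])
f=lambda v:(np.array([[np.cos(v[2]),-np.sin(v[2])],[np.sin(v[2]),np.cos(v[2])]])@M.T).T+v[:2]-P
r=least_squares(lambda v:f(v).ravel(),[667,-41,-.08]); print(r.x,f(r.x))
img=cv2.imread('pics/side0.png'); 
cv2.imwrite('pics/sz.png',cv2.resize(img[275:400,250:380],None,fx=4.6,fy=4.6,interpolation=cv2.INTER_CUBIC))
img=cv2.imread('pics/top0.png'); 
cv2.imwrite('pics/tz.png',cv2.resize(img[240:295,180:290],None,fx=7,fy=7,interpolation=cv2.INTER_CUBIC))
E
python3 e.py
```

```text
[[ 735.25569285  148.8136508 ]
 [ 629.20445548  157.96959792]
 [ 595.78554812 -194.29960737]]
[ 6.64345615e+02 -4.38481713e+01 -9.17024567e-02] [[ 2.17362431  1.46126381]
 [-1.31294862  2.37845497]
 [-0.86067569 -3.83971889]]
```

View pics/sz.png

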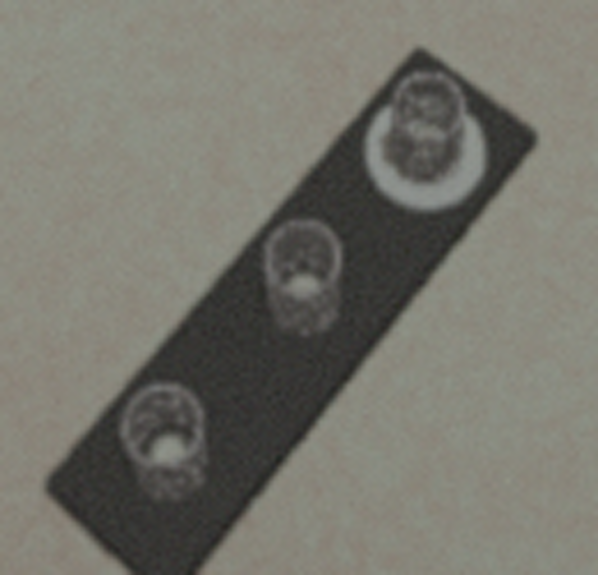

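View pics/tz.png

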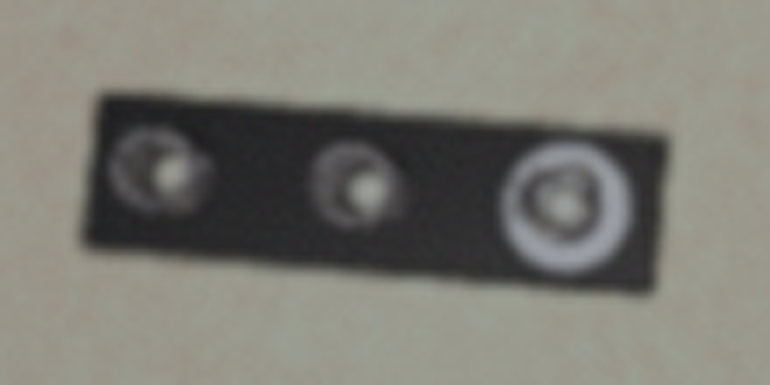

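```bash
cat > f.py <<'E'
from h import *
cams=np.load('cams.npy',allow_pickle=True).item()
T=cams['top'];S=cams['side']
print('ring top',onz(T,[[260.86,269.4]],10)[0])
for c in ([428,215],[426,213]): pass
print('spring top in top img, side', onz(T,[[260.3,269]],55)[0], onz(S,[[343,298.3]],55)[0])
a=np.linspace(0,2*np.pi,40)
for X in ([424,210],[427,212],[430,212],[427,209]):
    q=proj(S,np.c_[X[0]+25*np.cos(a),X[1]+25*np.sin(a),a*0+10]); q=(q-[250,275])*4.6
    print(X,'side bbox',q.min(0),q.max(0))
    q=proj(T,np.c_[X[0]+25*np.cos(a),X[1]+25*np.sin(a),a*0+10]); q=(q-[180,240])*7
    print(X,'top bbox',q.min(0),q.max(0))
# stand corners
c=np.array([[105,95],[668,133],[652,293],[82,243]])/7+[180,240]
print(onz(T,c,10)[:,:2])
c=np.array([[422,48],[537,135]])/4.6+[250,275]
print(onz(S,c,10)[:,:2])
E
python3 f.py
```

```text
ring top [429.57135217 209.32746605  10.        ]
spring top in top img, side [427.50242464 205.16494057  55.        ] [430.71862736 211.08058276  55.        ]
[424, 210] side bbox [378.91409552 103.19678314] [498.61171937 217.60385485]
[424, 210] top bbox [502.50678525 157.66984815] [625.77335489 281.79235169]
[427, 212] side bbox [370.28962801 103.00843649] [489.95381513 217.39005209]
[427, 212] top bbox [497.73142057 150.26861401] [620.93350865 274.29717582]
[430, 212] side bbox [364.34572626  99.21248644] [483.84034586 213.29183002]
[430, 212] top bbox [497.88213062 142.86237755] [621.0362533  266.80294087]
[427, 209] side bbox [374.28968801  97.59831249] [493.74913341 211.56470245]
[427, 209] top bbox [505.11733071 150.25231506] [628.34424312 274.29022469]
[[474.62350302 399.81650305]
 [458.87704854 168.35702278]
 [394.55280853 174.07205716]
 [414.37333133 406.77655832]]
[[457.23440064 171.65429902]
 [395.96234359 177.16857574]]
```

>>> move_arm(motion=[[0.95,0.96,0,0,0,0.99],[0.95,0.96,0,0,0,0.99],[0.95,0.96,0,0,0,0.99],[0.95,0.96,0,0,0,0.99],[0.95,0.96,0,0,0,0.99]], grip=0.35)

```text
time: 2.8
ee_pos: [345.8, -366.1, 248.4]
eef_rot: [0.0, 0.859, 0.511, 0.0]
force: [0.6, -0.7, -0.4]
grip_width: 55.0
```

>>> move_arm(motion=[[0.95,0.96,0,0,0,0.99],[0.95,0.96,0,0,0,0.99],[0.95,0.96,0,0,0,0.99],[0,0.96,0,0,0,0],[0,0.96,0,0,0,0]])

```text
time: 3.3
ee_pos: [430.7, -222.0, 248.0]
eef_rot: [-0.0, 0.737, 0.676, -0.0]
force: [0.1, 0.1, -0.7]
grip_width: 55.6
```

>>> move_arm(motion=[[0,0.96,0,0,0,0],[0,0.96,0,0,0,0],[0,0.96,0,0,0,0],[0,0.96,0,0,0,0],[0,0.96,0,0,0,0]])

```text
time: 3.8
ee_pos: [430.2, -78.3, 248.4]
eef_rot: [0.0, 0.738, 0.675, 0.0]
force: [0.5, -0.5, 0.6]
grip_width: 55.6
```

>>> move_arm(motion=[[0,0.96,-0.4,0,0,0],[0,0.96,-0.4,0,0,0],[0,0.96,-0.4,0,0,0],[0,0.96,-0.4,0,0,0],[0,0.96,-0.4,0,0,0]])

```text
time: 4.3
ee_pos: [430.2, 65.8, 188.0]
eef_rot: [0.0, 0.738, 0.675, 0.0]
force: [0.9, 0.3, -0.4]
grip_width: 55.8
```

>>> move_arm(motion=[[0,0.96,-0.4,0,0,0],[0,0.96,-0.4,0,0,0],[0,0.96,-0.4,0,0,0],[0,0.96,-0.4,0,0,0],[0,0.96,-0.4,0,0,0]])

```text
time: 4.8
ee_pos: [430.3, 209.8, 127.9]
eef_rot: [0.0, 0.738, 0.675, 0.0]
force: [0.7, -0.0, 0.3]
grip_width: 55.7
```

```bash
cat > g.py <<'E'
from h import *
import sys
tag=sys.argv[1]; 
out=[]
for n in ('side','top'):
    p=eyes.read_camera(n); save(p,n+tag)
    c=p['color'][:,:,::-1]
    (x0,x1,y0,y1,f)=eval(sys.argv[2 if n=='side' else 3])
    q=cv2.resize(c[y0:y1,x0:x1],None,fx=f,fy=f,interpolation=cv2.INTER_CUBIC)
    out.append(q)
h=max(o.shape[0] for o in out)
out=[cv2.copyMakeBorder(o,0,h-o.shape[0],0,6,cv2.BORDER_CONSTANT) for o in out]
cv2.imwrite('pics/both'+tag+'.png',np.hstack(out)[:600,:800])
s=readout.get_state(); print(s['time'],np.round(s['ee_pos'],1),np.round(s['force'],2),s['grip_width'])
E
python3 g.py 1 "(270,410,220,350,3)" "(210,310,220,300,3.7)"
```

```text
4.9 [429.6 210.7 126.9] [ 0.36 -0.71  0.99] 55.45016552768326
```

View pics/both1.png

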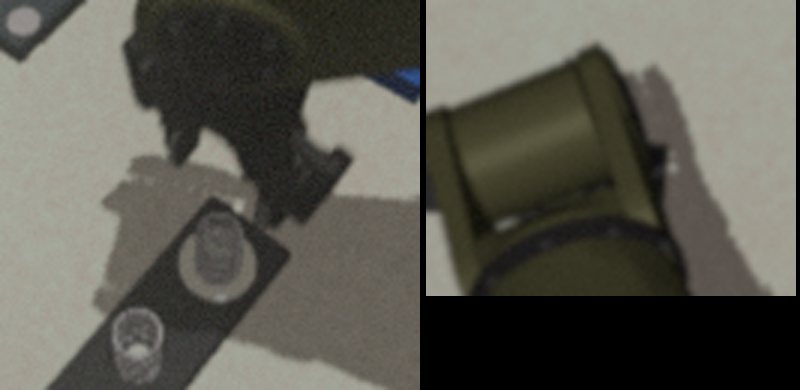

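```bash
python3 - <<'E'
from h import *
cams=np.load('cams.npy',allow_pickle=True).item()
S=cams['side']
print(proj(S,[[429.6,210.7,110],[429.6+34,207.7,110],[429.6-34,213.7,110],[429.6,210.7,55]]))
E
```

```text
[[344.84712083 285.19217957]
 [329.70556398 273.83578964]
 [360.56104531 296.98858584]
 [343.62085333 298.46847771]]
```

>>> move_arm(motion=[[0,0,-0.8,0,0,0],[0,0,-0.8,0,0,0],[0,0,-0.8,0,0,0],[0,0,-0.5,0,0,0],[0,0,-0.35,0,0,0]])

```text
time: 5.4
ee_pos: [430.3, 208.0, 30.0]
eef_rot: [-0.0, 0.738, 0.675, -0.0]
force: [-0.4, 1.1, -0.7]
grip_width: 55.5
```

>>> move_arm(motion=[[0,0,0,0,0,0],[0,0,0,0,0,0],[0,0,0,0,0,0],[0,0,0,0,0,0],[0,0,0,0,0,0]], grip=1.0, grip_force=25)

```text
time: 5.9
ee_pos: [430.6, 208.7, 31.3]
eef_rot: [0.0, 0.738, 0.675, 0.0]
force: [-0.4, -0.5, 3.5]
grip_width: 29.3
```

>>> move_arm(motion=[[0,0,0.5,0,0,0],[0,0,0.8,0,0,0],[0,0,1,0,0,0],[0,0,1,0,0,0],[0.2,-0.2,0.5,0,0,0]])

```text
time: 6.4
ee_pos: [436.7, 203.1, 147.4]
eef_rot: [0.001, 0.737, 0.676, 0.001]
force: [-0.2, -0.6, -0.3]
grip_width: 29.5
```

>>> move_arm(motion=[[0.6,-0.6,0,0,0,0],[0.8,-0.9,0,0,0,0],[0.8,-0.9,0,0,0,0],[0.8,-0.9,0,0,0,0],[0.8,-0.9,0,0,0,0]])

```text
time: 6.9
ee_pos: [551.2, 75.4, 145.0]
eef_rot: [0.0, 0.738, 0.675, 0.0]
force: [0.2, 0.5, 0.4]
grip_width: 29.3
```

>>> move_arm(motion=[[0.8,-0.9,0,0,0,0],[0.8,-0.9,0,0,0,0],[0.8,-0.9,-0.3,0,0,0],[0.8,-0.8,-0.5,0,0,0],[0.67,-0.42,-0.6,0,0,0]])

```text
time: 7.4
ee_pos: [667.6, -43.1, 102.8]
eef_rot: [0.001, 0.738, 0.675, 0.0]
force: [-0.0, 0.9, 0.0]
grip_width: 29.6
```

```bash
python3 g.py 2 "(240,390,80,230,2.6)" "(290,410,140,220,3.3)"
```

```text
7.5 [666.6 -42.8  99.6] [-0.48  0.1   0.11] 29.570675850698425
```

View pics/both2.png

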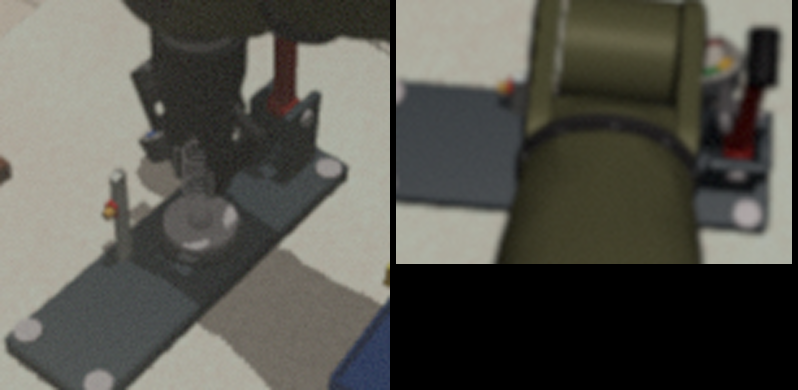

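>>> move_arm(motion=[[0,0,-0.5,0,0,0],[0,0,0,0,0,0],[0,0,0,0,0,0],[0,0,0,0,0,0],[0,0,0,0,0,0]])

```text
time: 8.0
ee_pos: [666.6, -40.7, 88.7]
eef_rot: [0.0, 0.737, 0.675, 0.0]
force: [1.0, 0.2, -0.6]
grip_width: 29.6
```

```bash
cat > k.py <<'E'
from h import *
import sys
# average several side pictures, crop
tag=sys.argv[1]; n=sys.argv[2]; N=int(sys.argv[3]); x0,x1,y0,y1,f=eval(sys.argv[4])
acc=0; st=[]
for i in range(N):
    p=eyes.read_camera(n); acc=acc+p['color'].astype(float); st.append(readout.get_state()['ee_pos'])
a=(acc/N)
np.save('pics/'+tag+'.npy',a)
c=np.clip(a[:,:,::-1]*1.3,0,255).astype(np.uint8)[y0:y1,x0:x1]
cv2.imwrite('pics/'+tag+'.png',cv2.resize(c,None,fx=f,fy=f,interpolation=cv2.INTER_CUBIC))
print(readout.get_state()['time'],np.round(st,1).tolist(),np.round(readout.get_state()['force'],2))
E
python3 k.py s3 side 4 "(280,360,120,195,8)"
```

```text
8.2 [[666.6, -40.8, 88.5], [666.6, -40.9, 88.3], [666.5, -40.9, 88.2], [666.5, -41.0, 88.1]] [-0.59 -0.87  0.01]
```

View pics/s3.png

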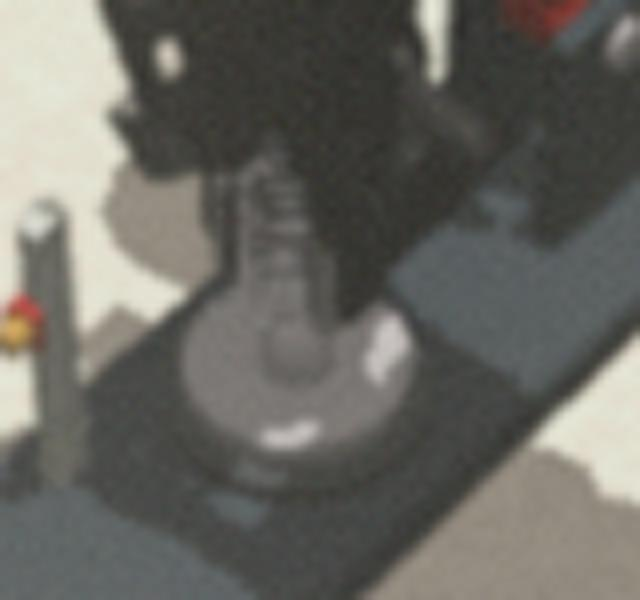

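```bash
cat > ov.py <<'E'
from h import *
cams=np.load('cams.npy',allow_pickle=True).item(); S=cams['side']
a=np.load('pics/s3.npy'); x0,x1,y0,y1,f=280,360,120,195,8
im=cv2.resize(np.clip(a[:,:,::-1]*1.6+10,0,255).astype(np.uint8)[y0:y1,x0:x1],None,fx=f,fy=f,interpolation=cv2.INTER_CUBIC)
th=np.linspace(0,2*np.pi,60)
def circ(c,r,col):
    q=proj(S,np.c_[c[0]+r*np.cos(th),c[1]+r*np.sin(th),th*0+c[2]])
    q=((q-[x0,y0]+.5)*f-.5)
    cv2.polylines(im,[np.round(q).astype(np.int32)],True,col,1,cv2.LINE_AA)
circ((666.5,-41,40),34,(0,255,0)); circ((666.5,-41,44),11.5,(0,255,0)); circ((666.5,-41,49),7,(0,255,0))
circ((666.5,-41,67.3),15,(255,0,255)); circ((666.5,-41,97),15,(255,0,255))
cv2.imwrite('pics/ov3.png',im)
E
python3 ov.py
```

View pics/ov3.png

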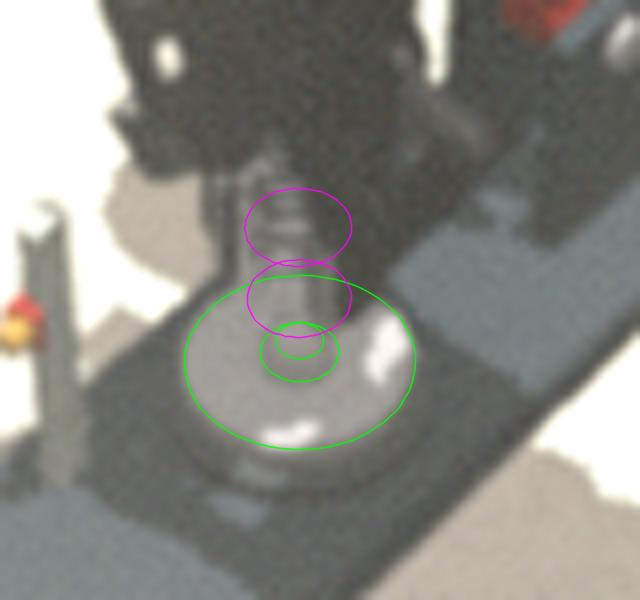

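>>> move_arm(motion=[[0,-0.075,-0.25,0,0,0],[0,0,-0.2,0,0,0],[0,0,0,0,0,0],[0,0,0,0,0,0],[0,0,0,0,0,0]])

```text
time: 8.7
ee_pos: [666.6, -43.2, 74.4]
eef_rot: [0.0, 0.738, 0.675, 0.0]
force: [0.0, -0.3, -0.9]
grip_width: 29.5
```

```bash
python3 k.py s3 side 4 "(280,360,120,195,8)"; sed -i 's/circ((666.5,-41,67.3),15,(255,0,255)); circ((666.5,-41,97),15,(255,0,255))/circ((666.5,-41,53.5),15,(255,0,255)); circ((666.5,-41,82),15,(255,0,255))/' ov.py; python3 ov.py
```

```text
8.9 [[666.6, -43.3, 74.5], [666.6, -43.3, 74.5], [666.6, -43.2, 74.5], [666.6, -43.3, 74.5]] [-0.78  0.46  0.17]
```

View pics/ov3.png

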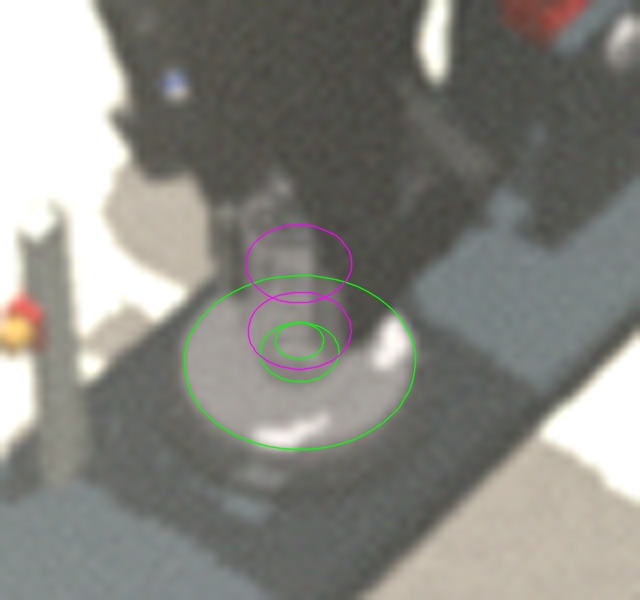

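View pics/s3.png

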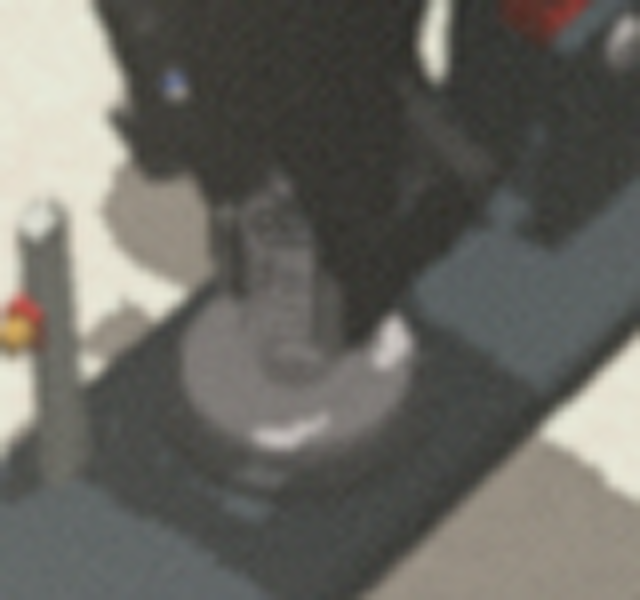

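>>> move_arm(motion=[[0,0,-0.06,0,0,0],[0,0,-0.06,0,0,0],[0,0,-0.06,0,0,0],[0,0,-0.06,0,0,0],[0,0,0,0,0,0]])

```text
time: 9.4
ee_pos: [666.3, -43.2, 66.7]
eef_rot: [-0.0, 0.738, 0.675, -0.0]
force: [0.6, 0.8, -0.4]
grip_width: 29.6
```

>>> move_arm(motion=[[0,0,-0.03,0,0,0],[0,0,-0.03,0,0,0],[0,0,0,0,0,0],[0,0,0,0,0,0],[0,0,0,0,0,0]])

```text
time: 9.9
ee_pos: [666.5, -43.3, 65.3]
eef_rot: [0.0, 0.738, 0.675, 0.0]
force: [-0.2, -0.8, -0.9]
grip_width: 29.5
```

>>> move_arm(motion=[[0,0,-0.03,0,0,0],[0,0,-0.03,0,0,0],[0,0,0,0,0,0],[0,0,0,0,0,0],[0,0,0,0,0,0]])

```text
time: 10.4
ee_pos: [666.5, -43.2, 63.5]
eef_rot: [-0.0, 0.738, 0.675, 0.0]
force: [0.2, 0.4, 0.0]
grip_width: 29.5
```

>>> move_arm(motion=[[0,0,-0.03,0,0,0],[0,0,0,0,0,0],[0,0,0,0,0,0],[0,0,0,0,0,0],[0,0,0,0,0,0]])

```text
time: 10.9
ee_pos: [666.5, -43.2, 62.6]
eef_rot: [-0.0, 0.738, 0.675, -0.0]
force: [0.1, -0.1, -1.0]
grip_width: 29.5
```

```bash
python3 k.py s4 side 3 "(280,360,120,195,8)"; python3 k.py t4 top 1 "(340,420,130,190,8)"
```

```text
11.05 [[666.5, -43.3, 62.6], [666.5, -43.3, 62.6], [666.5, -43.2, 62.6]] [ 0.12  0.21 -0.62]
11.1 [[666.5, -43.3, 62.6]] [-0.4   0.78 -0.62]
```

View pics/s4.png

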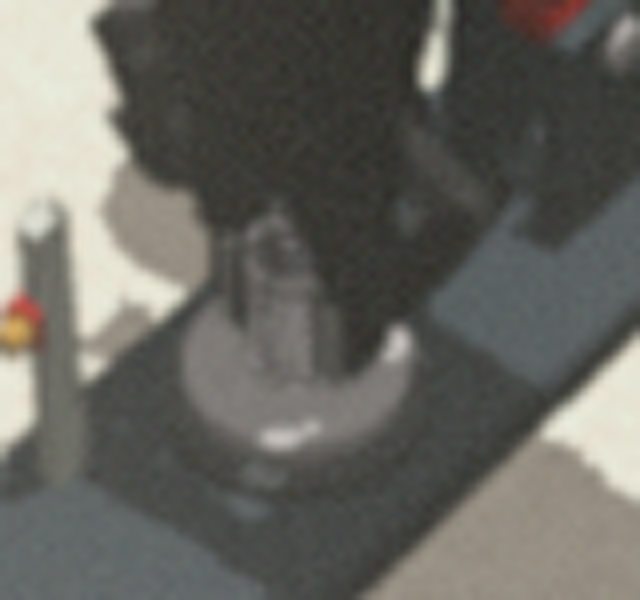

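View pics/t4.png

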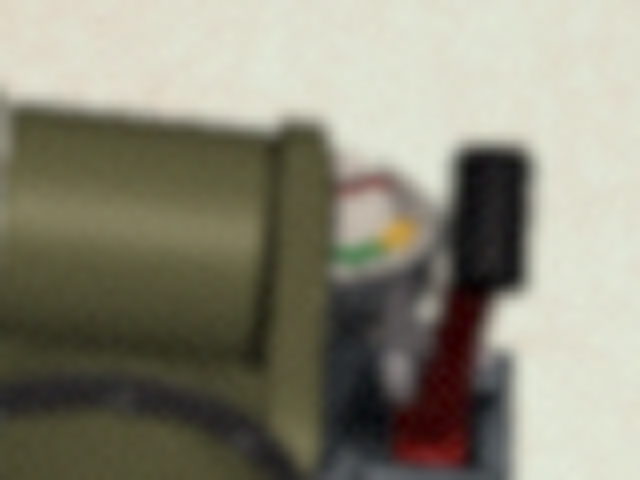

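>>> move_arm(motion=[[0,0,-0.03,0,0,0],[0,0,0,0,0,0],[0,0,0,0,0,0],[0,0,0,0,0,0],[0,0,0,0,0,0]])

```text
time: 11.6
ee_pos: [666.5, -43.3, 61.7]
eef_rot: [-0.0, 0.738, 0.675, -0.0]
force: [0.6, -0.1, -0.6]
grip_width: 29.3
```

>>> move_arm(motion=[[0,0,0,0,0,0],[0,0,0,0,0,0],[0,0,0,0,0,0],[0,0,0,0,0,0],[0,0,0,0,0,0]], grip=0.35)

```text
time: 12.1
ee_pos: [666.5, -43.3, 61.7]
eef_rot: [-0.0, 0.738, 0.675, -0.0]
force: [-0.0, 0.0, 0.7]
grip_width: 55.5
```

```bash
python3 k.py s5 side 2 "(280,360,120,195,8)"
```

```text
12.2 [[666.5, -43.3, 61.7], [666.5, -43.3, 61.7]] [ 0.19 -0.11 -0.5 ]
```

View pics/s5.png

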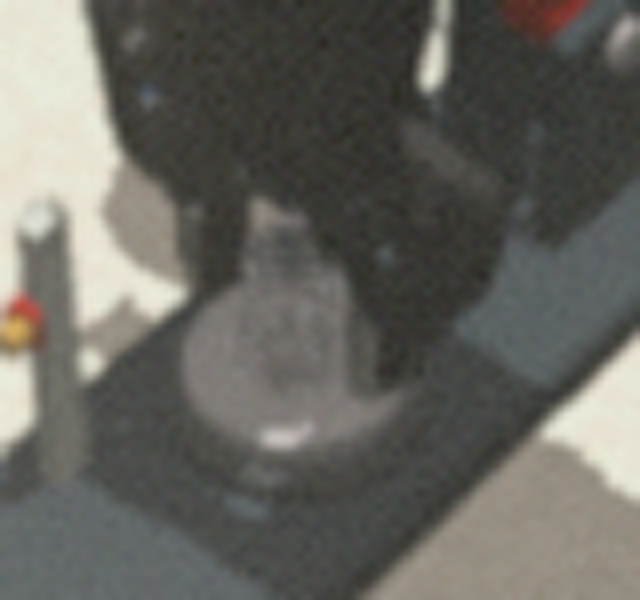

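>>> move_arm(motion=[[0,0,0.3,0,0,0],[0,0,0.8,0,0,0],[0,0,1,0,0,0],[-0.5,0,1,0,0,0],[-1,0,1,0,0,0]])

```text
time: 12.7
ee_pos: [621.6, -43.3, 186.2]
eef_rot: [0.0, 0.738, 0.675, 0.0]
force: [0.2, -0.4, 1.2]
grip_width: 55.6
```

>>> move_arm(motion=[[-1,0,1,0,0,0],[-1,0,1,0,0,0],[-1,0,1,0,0,0],[-1,0,1,0,0,0],[-1,0,1,0,0,0]])

```text
time: 13.2
ee_pos: [469.9, -43.2, 336.6]
eef_rot: [0.0, 0.738, 0.675, 0.0]
force: [-0.6, -0.4, 0.3]
grip_width: 55.3
```

```bash
python3 k.py s6 side 2 "(270,370,10,130,5)";python3 k.py t6 top 2 "(270,420,130,220,5)"
python3 - <<'E'
from h import *
a=np.load('pics/s6.npy')
c=np.clip(a[:,:,::-1]*1.3,0,255).astype(np.uint8)[110:200,265:365]
cv2.imwrite('pics/s6b.png',cv2.resize(c,None,fx=6,fy=6,interpolation=cv2.INTER_CUBIC))
E
```

```text
13.3 [[468.0, -43.2, 342.1], [470.0, -43.3, 340.1]] [-0.37  0.13  0.18]
13.4 [[470.8, -43.3, 337.7], [471.2, -43.3, 335.9]] [0.03 0.38 0.59]
```

View pics/s6.png

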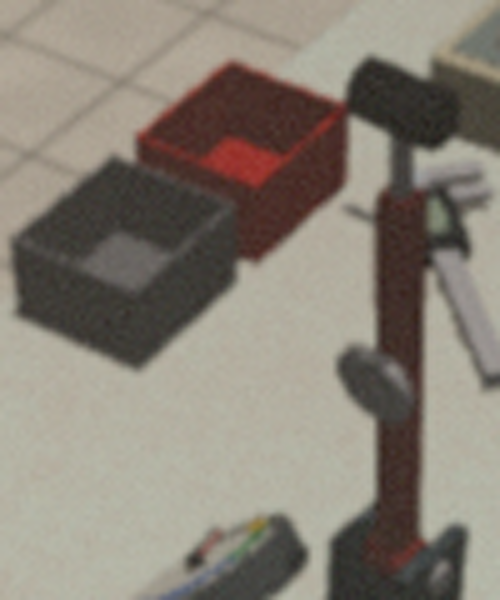

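View pics/t6.png

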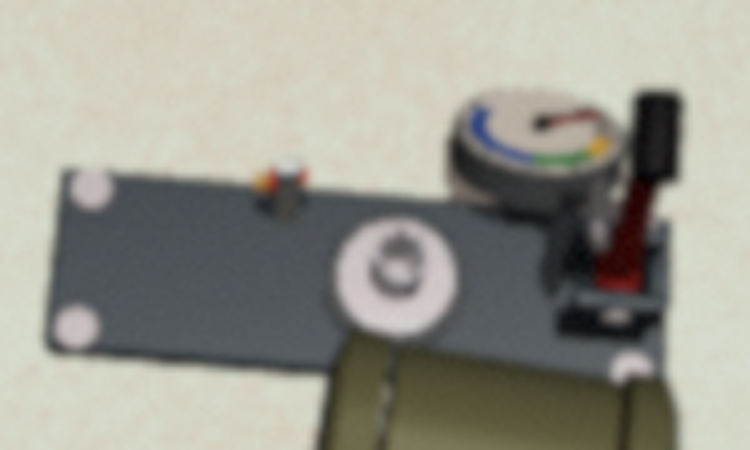

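View pics/s6b.png

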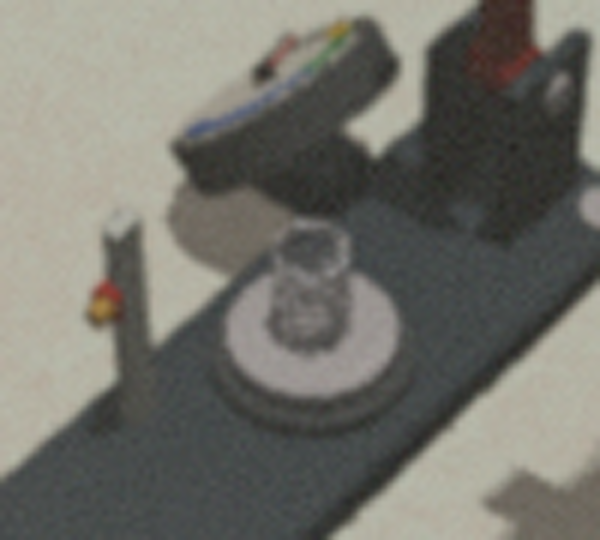

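```bash
python3 - <<'E'
from h import *
cams=np.load('cams.npy',allow_pickle=True).item();T=cams['top'];S=cams['side']
for z in (337.4,): print(onz(T,[[401.4,157.4]],z),onz(S,[[350.6,30.4]],z))
for yaw in (-.08,-.09,-.1):
    R=np.array([[np.cos(yaw),-np.sin(yaw),0],[np.sin(yaw),np.cos(yaw),0],[0,0,1]])
    W=(R@np.array([[0,-102.7,337.4],[20,-102.7,337.4],[-20,-102.7,337.4],[0,-120,93]]).T).T+[666.5,-41,0]
    print(yaw,W[0],'top',(proj(T,W)-[270,130])*5,'side',(proj(S,W)-[270,10])*5)
print('mid seat',onz(T,[[400/5+270-.4,278/5+130-.4]],40))
E
```

```text
[[ 656.18410398 -145.25673949  337.4       ]] [[ 657.61555339 -144.57287196  337.4       ]]
-0.08 [ 658.29276093 -143.37153524  337.4       ] top [[652.65489935 132.55504113]
 [654.23288475  90.5875518 ]
 [651.03595157 174.89406771]
 [615.04135762 266.88013572]] side [[399.81552037 102.93552121]
 [358.47697269  84.41090031]
 [441.9331767  121.77796161]
 [394.93327437 552.1251584 ]]
-0.09 [ 657.269473   -143.28434568  337.4       ] top [[652.5614831  134.71926836]
 [654.57923826  92.76694572]
 [650.49902482 177.04284061]
 [614.93979735 268.98806712]] side [[401.95091436 103.90130244]
 [360.8922672   85.12945193]
 [443.79264277 123.00000517]
 [396.94076063 553.23292863]]
-0.1 [ 656.24710811 -143.18692777  337.4       ] top [[652.44538592 136.88260074]
 [654.90299568  94.94964301]
 [649.93933502 179.1864492 ]
 [614.81644365 271.09506232]] side [[404.07193503 104.87997673]
 [363.29694165  85.86213356]
 [445.63371898 124.23376272]
 [398.93463429 554.3552087 ]]
mid seat [[665.54059684 -43.95764677  40.        ]]
```

>>> move_arm(motion=[[0.2,-0.2,0.5,0,0,0],[0.4,-0.3,0.6,0,0,0],[0.7,-0.4,0.6,0,0,0],[0.8,-0.4,0.5,0,0,0],[0.8,-0.4,0,0,0,0]])

```text
time: 13.9
ee_pos: [560.0, -94.8, 401.5]
eef_rot: [0.001, 0.738, 0.675, 0.0]
force: [-0.7, 0.7, -0.2]
grip_width: 55.8
```

>>> move_arm(motion=[[0.8,-0.4,0,0,0,0],[0.8,-0.4,0,0,0,0],[0.8,-0.4,0,0,0,0],[0.6,-0.3,0,0,0,0],[0.28,-0.17,0,0,0,0]])

```text
time: 14.4
ee_pos: [658.5, -145.1, 397.6]
eef_rot: [-0.002, 0.738, 0.675, -0.001]
force: [-0.7, 0.8, -0.2]
grip_width: 55.6
```

```bash
python3 k.py s7 side 2 "(270,400,0,100,6)"
```

```text
14.5 [[658.8, -145.5, 397.3], [658.0, -145.0, 397.7]] [ 0.14 -0.2  -0.25]
```

View pics/s7.png

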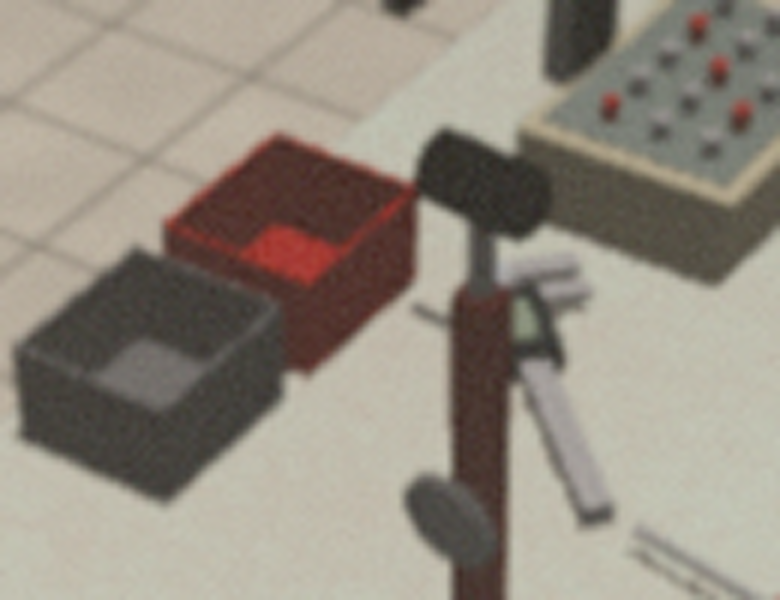

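```bash
python3 - <<'E'
from h import *
cams=np.load('cams.npy',allow_pickle=True).item();T=cams['top'];S=cams['side']
u=np.array([.996,-.09,0])
for z in (380,337.4,320):
  for d in (-27.5,0,27.5):
    print(z,d,((proj(S,[np.array([657.5,-144.9,z])+u*d])-[270,0])*6).round(),((proj(T,[np.array([657.5,-144.9,z])+u*d])-[270,130])*5).round())
E
```

```text
380 -27.5 [[564.  87.]] [[669. 166.]]
380 0 [[492.  55.]] [[671. 105.]]
380 27.5 [[422.  25.]] [[674.  46.]]
337.4 -27.5 [[554. 214.]] [[653. 193.]]
337.4 0 [[484. 182.]] [[656. 134.]]
337.4 27.5 [[417. 151.]] [[659.  77.]]
320 -27.5 [[550. 262.]] [[647. 203.]]
320 0 [[482. 231.]] [[650. 145.]]
320 27.5 [[415. 200.]] [[653.  89.]]
```

>>> move_arm(motion=[[0,0,-0.6,0,0,0],[0,0,-0.6,0,0,0],[0,0,-0.5,0,0,0],[0,0,-0.3,0,0,0],[0,0,-0.18,0,0,0]])

```text
time: 15.0
ee_pos: [656.7, -144.1, 334.4]
eef_rot: [-0.001, 0.738, 0.675, -0.0]
force: [0.1, -0.0, 0.4]
grip_width: 55.2
```

>>> move_arm(motion=[[0,0,0,0,0,0],[0,0,0,0,0,0],[0,0,0,0,0,0],[0,0,0,0,0,0],[0,0,0,0,0,0]], grip=1.0, grip_force=60)

```text
time: 15.5
ee_pos: [656.6, -144.4, 335.4]
eef_rot: [-0.0, 0.738, 0.675, -0.0]
force: [-6.2, 0.3, -3.1]
grip_width: 39.3
```

```bash
python3 k.py s8 side 2 "(270,400,0,100,6)";python3 k.py t8 top 1 "(340,420,130,190,8)"
```

```text
15.6 [[656.6, -144.3, 335.4], [656.6, -144.4, 335.4]] [-5.61  1.5  -2.68]
15.65 [[656.6, -144.3, 335.4]] [-4.76 -0.58 -2.74]
```

View pics/s8.png

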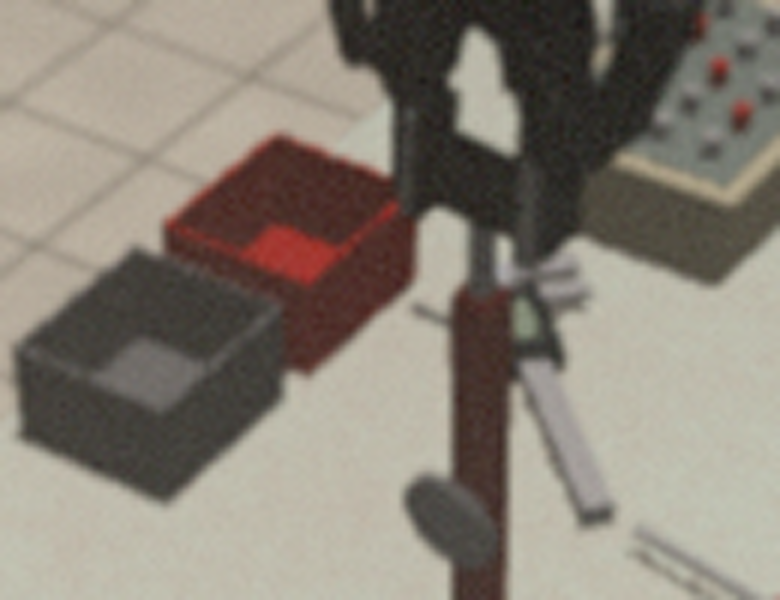

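```bash
cat > arc.py <<'E'
import numpy as np,sys
a0,a1,n=float(sys.argv[1]),float(sys.argv[2]),int(sys.argv[3])
s=np.linspace(0,1,n+1); 
if len(sys.argv)>4: s=(s+ (1-np.cos(np.pi*s))/2)/2
a=a0+(a1-a0)*s
y=245*np.cos(a);z=245*np.sin(a)
u=np.array([.0924,.9957])
P=np.round(np.c_[y*u[0],y*u[1],z]/30,3)
d=np.diff(P,axis=0)
for i in range(0,n,5): print([[*map(lambda v:round(float(v),3),r),0,0,0] for r in d[i:i+5]])
print('pointer z',93+185*np.sin(a1),'total',d.sum(0))
E
python3 arc.py 1.5 0.14 25 e
```

```text
[[0.023, 0.242, -0.021, 0, 0, 0], [0.026, 0.285, -0.034, 0, 0, 0], [0.03, 0.324, -0.051, 0, 0, 0], [0.034, 0.362, -0.073, 0, 0, 0], [0.037, 0.394, -0.1, 0, 0, 0]]
[[0.039, 0.423, -0.131, 0, 0, 0], [0.041, 0.445, -0.166, 0, 0, 0], [0.043, 0.459, -0.203, 0, 0, 0], [0.043, 0.467, -0.243, 0, 0, 0], [0.043, 0.465, -0.283, 0, 0, 0]]
[[0.042, 0.456, -0.321, 0, 0, 0], [0.041, 0.439, -0.358, 0, 0, 0], [0.039, 0.416, -0.389, 0, 0, 0], [0.036, 0.385, -0.416, 0, 0, 0], [0.032, 0.351, -0.435, 0, 0, 0]]
[[0.029, 0.314, -0.446, 0, 0, 0], [0.026, 0.273, -0.451, 0, 0, 0], [0.021, 0.234, -0.446, 0, 0, 0], [0.018, 0.195, -0.434, 0, 0, 0], [0.015, 0.16, -0.414, 0, 0, 0]]
[[0.012, 0.126, -0.389, 0, 0, 0], [0.009, 0.098, -0.357, 0, 0, 0], [0.007, 0.073, -0.322, 0, 0, 0], [0.005, 0.053, -0.282, 0, 0, 0], [0.003, 0.038, -0.241, 0, 0, 0]]
pointer z 118.81547620918374 total [ 0.694  7.477 -7.006]
```

>>> move_arm(motion=[[0,0.24,-0.02,0,0,0],[0.02,0.29,-0.03,0,0,0],[0.03,0.32,-0.05,0,0,0],[0.03,0.36,-0.07,0,0,0],[0.04,0.4,-0.11,0,0,0]], grip_force=45)

```text
time: 16.15
ee_pos: [660.9, -95.9, 327.7]
eef_rot: [0.002, 0.738, 0.675, 0.0]
force: [3.5, -3.8, 1.3]
grip_width: 39.0
```

>>> move_arm(motion=[[0.04,0.42,-0.13,0,0,0],[0.04,0.445,-0.165,0,0,0],[0.043,0.46,-0.203,0,0,0],[0.043,0.467,-0.243,0,0,0],[0.043,0.465,-0.283,0,0,0]])

```text
time: 16.65
ee_pos: [667.3, -27.0, 297.2]
eef_rot: [0.001, 0.737, 0.675, 0.001]
force: [7.5, -2.0, 4.6]
grip_width: 38.9
```

>>> move_arm(motion=[[0.042,0.456,-0.321,0,0,0],[0.041,0.439,-0.358,0,0,0],[0.039,0.416,-0.389,0,0,0],[0.036,0.385,-0.416,0,0,0],[0.032,0.351,-0.435,0,0,0]])

```text
time: 17.15
ee_pos: [673.0, 35.0, 239.7]
eef_rot: [0.001, 0.737, 0.676, 0.002]
force: [4.9, 1.9, 6.8]
grip_width: 39.2
```

>>> move_arm(motion=[[0.029,0.314,-0.446,0,0,0],[0.026,0.273,-0.451,0,0,0],[0.021,0.234,-0.446,0,0,0],[0.018,0.195,-0.434,0,0,0],[0.015,0.16,-0.414,0,0,0]])

```text
time: 17.65
ee_pos: [676.3, 70.6, 173.8]
eef_rot: [0.001, 0.737, 0.676, 0.002]
force: [5.9, 4.5, 6.6]
grip_width: 39.3
```

>>> move_arm(motion=[[0.012,0.126,-0.389,0,0,0],[0.009,0.098,-0.357,0,0,0],[0.007,0.073,-0.322,0,0,0],[0.003,0.04,-0.182,0,0,0],[0,0,0,0,0,0]])

```text
time: 18.15
ee_pos: [677.2, 80.6, 135.8]
eef_rot: [0.0, 0.737, 0.676, 0.002]
force: [5.8, 6.1, 4.9]
grip_width: 38.7
```

```bash
python3 k.py s9 side 3 "(240,380,60,200,4.2)";python3 k.py t9 top 2 "(270,420,130,220,5)"
```

```text
18.3 [[677.3, 80.5, 136.2], [677.2, 80.5, 136.4], [677.3, 80.4, 136.4]] [5.61 6.   5.33]
18.4 [[677.2, 80.4, 136.5], [677.2, 80.4, 136.5]] [5.57 6.92 4.4 ]
```

View pics/s9.png

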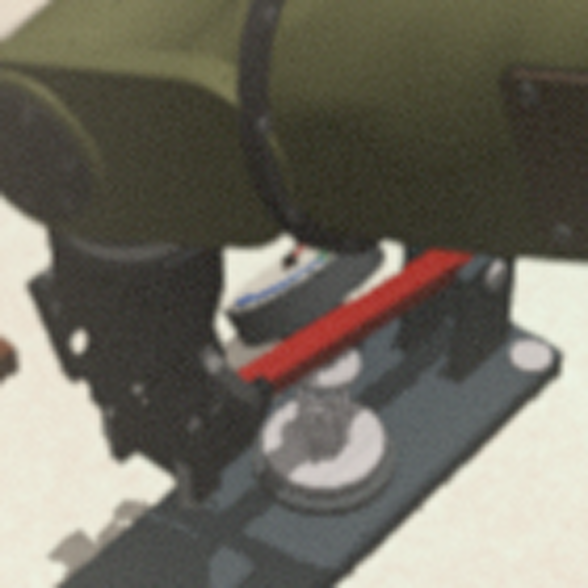

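View pics/t9.png

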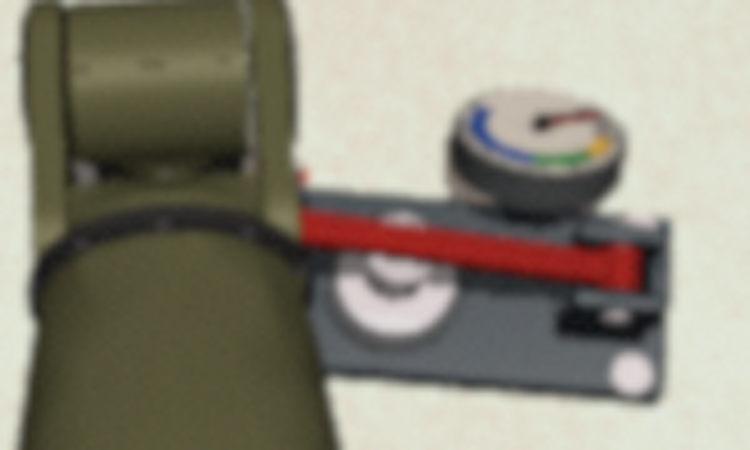

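>>> move_arm(motion=[[0.02,0.04,-0.15,0,0,0],[0.02,0.04,-0.15,0,0,0],[0.01,0.03,-0.15,0,0,0],[0,0.02,-0.15,0,0,0],[0,0,0,0,0,0]])

```text
time: 18.9
ee_pos: [677.6, 83.5, 116.8]
eef_rot: [-0.001, 0.737, 0.676, -0.0]
force: [-5.5, 4.8, 4.8]
grip_width: 39.0
```

```bash
cat > dial.py <<'E'
from h import *
import sys
N=int(sys.argv[1]); tag=sys.argv[2]
acc=0; F=[];E=[]
for i in range(N):
    p=eyes.read_camera('top'); acc=acc+p['color'].astype(float); s=readout.get_state();F.append(s['force']);E.append(s['ee_pos'])
a=acc/N; np.save('pics/'+tag+'.npy',a)
c=np.clip(a[:,:,::-1]*1.4,0,255).astype(np.uint8)[142:182,355:400]
cv2.imwrite('pics/'+tag+'.png',cv2.resize(c,None,fx=12,fy=12,interpolation=cv2.INTER_CUBIC))
print(s['time'],np.round(np.mean(E,0),2),np.round(np.mean(F,0),2))
E
python3 dial.py 3 d1
```

```text
19.05 [677.64  83.48 117.28] [-5.17  4.69  4.27]
```

View pics/d1.png

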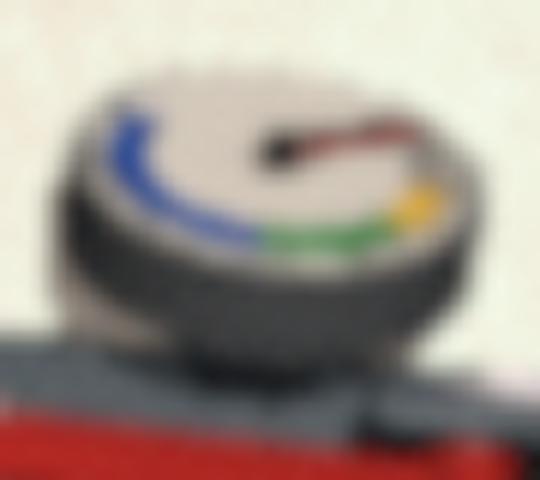

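```bash
cat > rd.py <<'E'
from h import *
import sys
cams=np.load('cams.npy',allow_pickle=True).item();T=cams['top']
yaw=-.0925;Ry=np.array([[np.cos(yaw),-np.sin(yaw),0],[np.sin(yaw),np.cos(yaw),0],[0,0,1]])
th=np.deg2rad(43)
O=np.array([666.5,-41.5,0])
def maps(t43=th,off=(0,0,0)):
    c=O+Ry@np.array([88,-75,66.])+np.array(off)
    n=Ry@[np.sin(t43),0,np.cos(t43)]; rt=Ry@[0,1.,0]; up=Ry@[-np.cos(t43),0,np.sin(t43)]
    ys,xs=np.mgrid[142:182,355:400]
    C,d=ray(T,np.c_[xs.ravel(),ys.ravel()])
    s=((c-C)@n)/(d@n); P=C+d*s[:,None]-c
    U=(P@rt).reshape(xs.shape);V=(P@up).reshape(xs.shape)
    return U,V
if __name__=='__main__':
    for tag in sys.argv[1:]:
        a=np.load('pics/'+tag+'.npy')[142:182,355:400]
        U,V=maps()
        r=np.hypot(U,V);ph=np.rad2deg(np.arctan2(U,V))
        R,G,B=a[...,0],a[...,1],a[...,2]
        def ang(w,lo,hi):
            m=(r>lo)&(r<hi); w=np.clip(w,0,None)*m
            if w.sum()<1e-6: return None
            z=(w*np.exp(1j*np.deg2rad(ph))).sum(); p=np.rad2deg(np.angle(z)); return round(((p+120+60)%360-60)/8,2),round(float((w*r).sum()/w.sum()),1)
        red=R-np.maximum(G,B)-18
        print(tag,'needle N',ang(red*(G-B<20),8,42),'green',ang(G-np.maximum(R,B)-12,20,50),'blue',ang(B-np.maximum(R,G)-12,20,50),'yellow',ang((np.minimum(R,G)-B-50),20,50))
E
python3 rd.py d1
```

```text
d1 needle N (np.float64(-0.85), 23.7) green (np.float64(12.93), 37.0) blue (np.float64(23.51), 36.8) yellow (np.float64(7.16), 36.3)
```

>>> move_arm(motion=[[-0.02,0.02,-0.07,0,0,0],[0,0.01,-0.07,0,0,0],[0,0,-0.06,0,0,0],[0,0,0,0,0,0],[0,0,0,0,0,0]])

```text
time: 19.55
ee_pos: [677.7, 84.1, 111.5]
eef_rot: [-0.0, 0.737, 0.675, 0.001]
force: [-0.2, 5.9, 4.1]
grip_width: 39.1
```

```bash
python3 dial.py 2 d2; python3 rd.py d2
```

```text
19.65 [677.65  84.05 111.5 ] [-0.1   6.5   3.27]
d2 needle N (np.float64(-0.54), 26.7) green (np.float64(12.94), 37.1) blue (np.float64(23.47), 36.8) yellow (np.float64(7.13), 36.2)
```

>>> move_arm(motion=[[0,0,-0.07,0,0,0],[0,0,-0.07,0,0,0],[0,0,-0.06,0,0,0],[0,0,0,0,0,0],[0,0,0,0,0,0]])

```text
time: 20.15
ee_pos: [677.7, 84.4, 105.8]
eef_rot: [-0.0, 0.737, 0.675, 0.001]
force: [-1.0, 9.4, 5.9]
grip_width: 39.0
```

```bash
python3 dial.py 2 d3; python3 rd.py d3
```

```text
20.25 [677.68  84.45 105.86] [0.31 8.62 6.01]
d3 needle N (np.float64(2.67), 24.4) green (np.float64(12.95), 37.0) blue (np.float64(23.51), 36.8) yellow (np.float64(7.05), 36.0)
```

>>> move_arm(motion=[[0,0.03,-0.04,0,0,0],[0,0.02,-0.04,0,0,0],[0,0,-0.04,0,0,0],[0,0,0,0,0,0],[0,0,0,0,0,0]])

```text
time: 20.75
ee_pos: [677.7, 84.7, 102.3]
eef_rot: [0.0, 0.738, 0.675, 0.0]
force: [-2.5, 0.5, 7.1]
grip_width: 38.8
```

```bash
python3 dial.py 2 d4; python3 rd.py d4
```

```text
20.85 [677.72  84.74 102.31] [-1.32  0.66  7.1 ]
d4 needle N (np.float64(5.49), 20.6) green (np.float64(12.92), 37.0) blue (np.float64(23.48), 36.8) yellow (np.float64(7.41), 35.9)
```

View pics/d4.png

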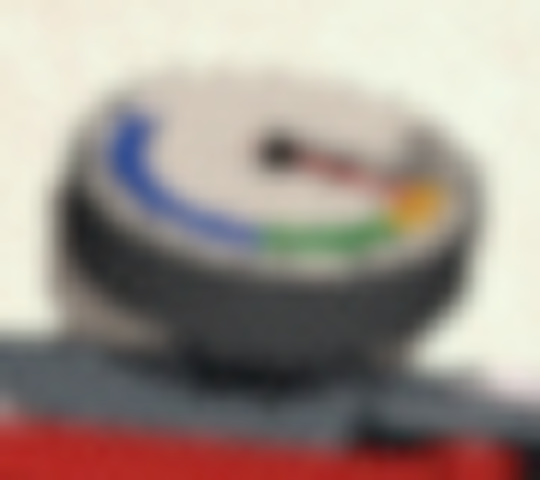

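```bash
cat > rd2.py <<'E'
# angular profile of redness, with background (median of zero-needle frames) subtracted
from rd import *
for tag in sys.argv[1:]:
    a=np.load('pics/'+tag+'.npy')[142:182,355:400]
    U,V=maps(); r=np.hypot(U,V); F=((np.rad2deg(np.arctan2(U,V))+180)%360-60)/8
    R,G,B=a[...,0],a[...,1],a[...,2]
    w=np.clip(R-G-20,0,None)*((r>9)&(r<30))*(np.abs(G-B)<30)
    g=np.clip(110-a.max(2),0,None)*((r>14)&(r<40))
    bins=np.arange(-6,31,1)
    h,_=np.histogram(F,bins,weights=w); h2,_=np.histogram(F,bins,weights=g)
    print(tag,'wmean',(w*F).sum()/w.sum(), 'peak',[(int(b),int(v)) for b,v in zip(bins,h) if v>h.max()*.15])
    print('  dark',[(int(b),int(v)) for b,v in zip(bins,h2) if v>20])
E
python3 rd2.py d1 d2 d3 d4
```

```text
d1 wmean -1.0523724619617159 peak [(-3, 8), (-2, 4), (-1, 23)]
  dark [(-2, 25), (-1, 20)]
d2 wmean -0.7595697307780437 peak [(-3, 3), (-2, 6), (-1, 18), (0, 3)]
  dark [(-2, 22), (-1, 23)]
d3 wmean 2.5278060945490126 peak [(-1, 10), (2, 50), (3, 9), (4, 11)]
  dark [(0, 50), (1, 90), (2, 69)]
d4 wmean 5.449362939981685 peak [(2, 9), (4, 9), (5, 35), (6, 10), (7, 11)]
  dark [(2, 55), (3, 49), (25, 20)]
```

```bash
python3 k.py s10 side 3 "(240,380,90,200,5.5)"
cat > lev.py <<'E'
from h import *
import sys
cams=np.load('cams.npy',allow_pickle=True).item()
yaw=-.0925;Ry=np.array([[np.cos(yaw),-np.sin(yaw),0],[np.sin(yaw),np.cos(yaw),0],[0,0,1]])
O=np.array([666.5,-41.5,0])
def box(a,l0,l1):
    e=np.array([0,np.cos(a),np.sin(a)]);f=np.array([0,-np.sin(a),np.cos(a)])
    pv=np.array([0,-120,93.])
    P=[pv+e*l+f*h+np.array([x,0,0]) for l in (l0,l1) for h in (-8,8) for x in (-9,9)]
    return (Ry@np.array(P).T).T+O
def fit(cam,tag,l0,l1,cols):
    a=np.load('pics/'+tag+'.npy'); red=(a[...,0]-np.maximum(a[...,1],a[...,2])>35)
    best=[]
    for ang in np.arange(0.0,0.3,.005):
      for dy in np.arange(-2,2.1,.25):
        q=proj(cams[cam],box(ang,l0,l1)); q[:,1]+=dy
        m=np.zeros((1600,2560),np.uint8)
        cv2.fillConvexPoly(m,cv2.convexHull(np.round((q+.5)*4-.5).astype(np.int32)),1)
        m=cv2.resize(m.astype(np.float32),(640,400),interpolation=cv2.INTER_AREA)
        c0,c1=cols; R=red[:, c0:c1].astype(float); M=m[:,c0:c1]
        lo,hi=(60,200)
        best.append((np.abs(R[lo:hi]-M[lo:hi]).sum(),round(ang,3),dy))
    best.sort(); return best[:6]
if __name__=='__main__':
    cam,tag,c0,c1=sys.argv[1],sys.argv[2],int(sys.argv[3]),int(sys.argv[4])
    for b in fit(cam,tag,10,200,(c0,c1)): print(b)
E

```

```text
21.0 [[677.7, 84.7, 102.3], [677.7, 84.7, 102.3], [677.7, 84.7, 102.3]] [-1.32  0.7   7.16]
```

View pics/s10.png

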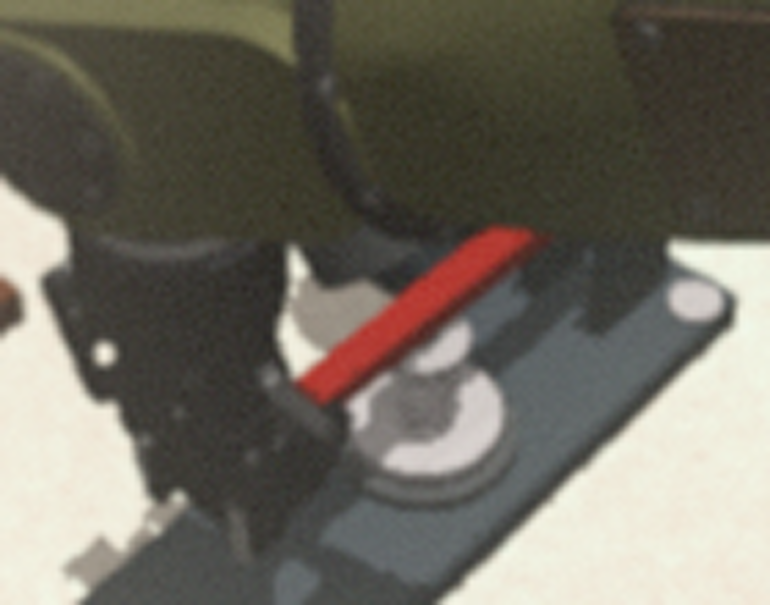

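```bash
echo s9; python3 lev.py side s9 301 340; echo s10; python3 lev.py side s10 299 328
```

```text
s9
(np.float64(160.5625), np.float64(0.285), np.float64(0.25))
(np.float64(160.5625), np.float64(0.285), np.float64(0.5))
(np.float64(161.375), np.float64(0.28), np.float64(0.0))
(np.float64(161.5), np.float64(0.28), np.float64(0.25))
(np.float64(161.5625), np.float64(0.285), np.float64(0.75))
(np.float64(161.6875), np.float64(0.285), np.float64(0.0))
s10
(np.float64(92.8125), np.float64(0.17), np.float64(2.0))
(np.float64(93.0), np.float64(0.175), np.float64(2.0))
(np.float64(93.3125), np.float64(0.17), np.float64(1.75))
(np.float64(93.375), np.float64(0.165), np.float64(1.75))
(np.float64(93.75), np.float64(0.165), np.float64(2.0))
(np.float64(94.125), np.float64(0.165), np.float64(1.5))
```

```bash
python3 - <<'E'
from lev import *
S=cams['side']
for tag,angs,cols in (('s9',(.187,.21,.235),range(303,343,8)),('s10',(.046,.07,.1),range(300,330,6))):
    a=np.load('pics/'+tag+'.npy'); red=a[...,0]-np.maximum(a[...,1],a[...,2])
    for c in cols:
        col=red[60:200,c]; 
        print(tag,c,'profile',[ (60+i,int(v)) for i,v in enumerate(col) if v>12])
    for ang in angs:
        q=proj(S,box(ang,20,200)); h=cv2.convexHull(q.astype(np.float32)).reshape(-1,2)
        m=np.zeros((1600,2560),np.uint8); cv2.fillConvexPoly(m,np.round((h+.5)*4-.5).astype(np.int32),1)
        print(ang,[(c,round(np.flatnonzero(m[:,c*4+2]).min()/4,1),round(np.flatnonzero(m[:,c*4+2]).max()/4,1)) for c in cols])
E
```

```text
s9 303 profile [(143, 25), (144, 66), (145, 87), (146, 91), (147, 87), (148, 85), (149, 68), (150, 35)]
s9 311 profile [(118, 26), (119, 36), (120, 20), (138, 40), (139, 78), (140, 89), (141, 88), (142, 88), (143, 90), (144, 85), (145, 73), (146, 52), (147, 32), (148, 27), (149, 22)]
s9 319 profile [(133, 32), (134, 74), (135, 89), (136, 90), (137, 91), (138, 92), (139, 86), (140, 74), (141, 57), (142, 37), (143, 30), (144, 22)]
s9 327 profile [(129, 31), (130, 71), (131, 91), (132, 90), (133, 88), (134, 86), (135, 76), (136, 48), (137, 31), (138, 26), (139, 20)]
s9 335 profile [(124, 30), (125, 70), (126, 88), (127, 89), (128, 87), (129, 84), (130, 76), (131, 53), (132, 35), (133, 27), (134, 17)]
0.187 [(303, np.float64(144.5), np.float64(157.8)), (311, np.float64(139.2), np.float64(152.5)), (319, np.float64(134.2), np.float64(147.2)), (327, np.float64(129.2), np.float64(142.0)), (335, np.float64(124.2), np.float64(136.8))]
0.21 [(303, np.float64(143.2), np.float64(156.8)), (311, np.float64(138.5), np.float64(151.5)), (319, np.float64(133.5), np.float64(146.5)), (327, np.float64(128
[... 1105 characters left out ...]
5, 23)]
0.046 [(300, np.float64(154.2), np.float64(168.5)), (306, np.float64(149.5), np.float64(163.5)), (312, np.float64(144.8), np.float64(158.5)), (318, np.float64(139.8), np.float64(153.5)), (324, np.float64(135.0), np.float64(148.5))]
0.07 [(300, np.float64(153.0), np.float64(167.0)), (306, np.float64(148.2), np.float64(162.2)), (312, np.float64(143.8), np.float64(157.5)), (318, np.float64(139.0), np.float64(152.5)), (324, np.float64(134.2), np.float64(147.8))]
0.1 [(300, np.float64(151.5), np.float64(165.2)), (306, np.float64(147.0), np.float64(160.5)), (312, np.float64(142.5), np.float64(156.0)), (318, np.float64(138.0), np.float64(151.5)), (324, np.float64(133.8), np.float64(146.8))]
```

>>> move_arm(motion=[[0,0.01,-0.08,0,0,0],[0,0.01,-0.1,0,0,0],[0,0,-0.1,0,0,0],[0,0,-0.1,0,0,0],[0,0,0,0,0,0]], grip_force=70)

```text
time: 21.5
ee_pos: [677.8, 85.2, 91.1]
eef_rot: [0.0, 0.738, 0.675, 0.0]
force: [-4.0, -0.4, 11.8]
grip_width: 39.3
```

```bash
python3 dial.py 2 d5; python3 rd.py d5; python3 rd2.py d5
```

```text
21.6 [677.81  85.24  91.34] [-4.74 -0.14 11.43]
d5 needle N (np.float64(16.61), 17.3) green (np.float64(12.96), 37.0) blue (np.float64(23.63), 36.8) yellow (np.float64(7.15), 36.2)
d5 wmean 16.61542863049359 peak [(16, 20), (17, 6)]
  dark [(15, 22), (16, 41), (25, 20)]
```

View pics/d5.png

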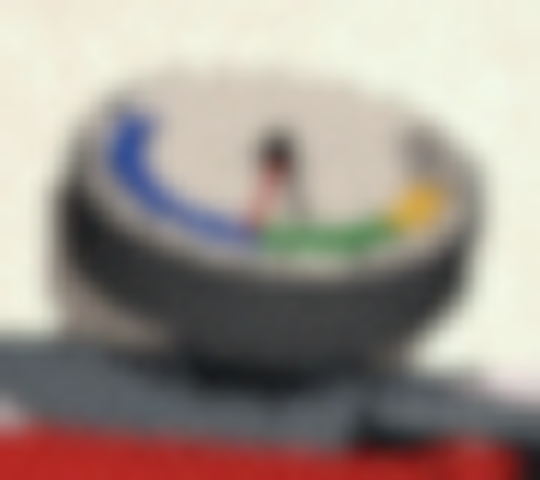

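>>> move_arm(motion=[[0,0,-0.06,0,0,0],[0,0,-0.06,0,0,0],[0,0,-0.05,0,0,0],[0,0,0,0,0,0],[0,0,0,0,0,0]])

```text
time: 22.1
ee_pos: [677.8, 85.3, 86.6]
eef_rot: [0.0, 0.738, 0.675, 0.0]
force: [-5.6, 0.3, 13.2]
grip_width: 39.2
```

```bash
python3 dial.py 2 d6; python3 rd.py d6; python3 rd2.py d6; python3 k.py s11 side 2 "(240,380,90,200,5.5)"; python3 - <<'E'
from lev import *
S=cams['side'];tag='s11';cols=range(300,330,6)
a=np.load('pics/'+tag+'.npy'); red=a[...,0]-np.maximum(a[...,1],a[...,2])
r=[]
for c in cols:
    col=red[100:200,c]; i=np.argmax(col>45); r.append(round(100+i-1+(45-col[i-1])/(col[i]-col[i-1]),2))
print(r)
for ang in (0,.01,.02,.03):
    q=proj(S,box(ang,20,200)); h=cv2.convexHull(q.astype(np.float32)).reshape(-1,2)
    m=np.zeros((3200,5120),np.uint8); cv2.fillConvexPoly(m,np.round((h+.5)*8-.5).astype(np.int32),1)
    print(ang,[round((np.flatnonzero(m[:,c*8+4]).min()+.5)/8-.5,2) for c in cols])
E
```

```text
22.2 [677.82  85.26  86.57] [-5.28  0.28 13.76]
d6 needle N (np.float64(21.52), 24.0) green (np.float64(12.93), 37.0) blue (np.float64(23.52), 36.7) yellow (np.float64(7.16), 36.3)
d6 wmean 21.60793470209245 peak [(21, 2)]
  dark [(19, 23), (20, 75), (21, 25)]
22.3 [[677.8, 85.3, 86.6], [677.8, 85.3, 86.6]] [-5.01 -0.15 14.43]
[np.float64(156.77), np.float64(151.19), np.float64(145.97), np.float64(140.43), np.float64(138.72)]
0 [np.float64(156.44), np.float64(151.31), np.float64(146.19), np.float64(141.06), np.float64(135.94)]
0.01 [np.float64(155.94), np.float64(150.81), np.float64(145.81), np.float64(140.69), np.float64(135.56)]
0.02 [np.float64(155.31), np.float64(150.31), np.float64(145.31), np.float64(140.31), np.float64(135.31)]
0.03 [np.float64(154.81), np.float64(149.94), np.float64(144.94), np.float64(140.06), np.float64(135.06)]
```

>>> move_arm(motion=[[0,0,0,0,0,0],[0,0,0,0,0,0],[0,0,0,0,0,0],[0,0,0,0,0,0],[0,0,0,0,0,0]])

```text
time: 22.8
ee_pos: [677.8, 85.3, 86.6]
eef_rot: [0.0, 0.738, 0.675, 0.0]
force: [-4.1, -0.3, 13.8]
grip_width: 39.0
```

>>> move_arm(motion=[[0,0,0,0,0,0],[0,0,0,0,0,0],[0,0,0,0,0,0],[0,0,0,0,0,0],[0,0,0,0,0,0]])

```text
time: 23.3
ee_pos: [677.8, 85.3, 86.6]
eef_rot: [0.0, 0.738, 0.675, 0.0]
force: [-5.5, -0.2, 13.3]
grip_width: 39.0
```

>>> move_arm(motion=[[0,0,0,0,0,0],[0,0,0,0,0,0],[0,0,0,0,0,0],[0,0,0,0,0,0],[0,0,0,0,0,0]])

```text
time: 23.8
ee_pos: [677.8, 85.3, 86.6]
eef_rot: [0.0, 0.738, 0.675, 0.0]
force: [-5.3, -1.1, 13.5]
grip_width: 39.1
```

```bash
python3 - <<'E'
import cv2,numpy as np
a=np.load('pics/s11.npy')
c=np.clip(a[:,:,::-1]*1.5,0,255).astype(np.uint8)[130:200,250:330]
cv2.imwrite('pics/s11b.png',cv2.resize(c,None,fx=9,fy=8.5,interpolation=cv2.INTER_CUBIC))
# dial-force vs TCP regression
E
```

```text
(no output)
```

View pics/s11b.png

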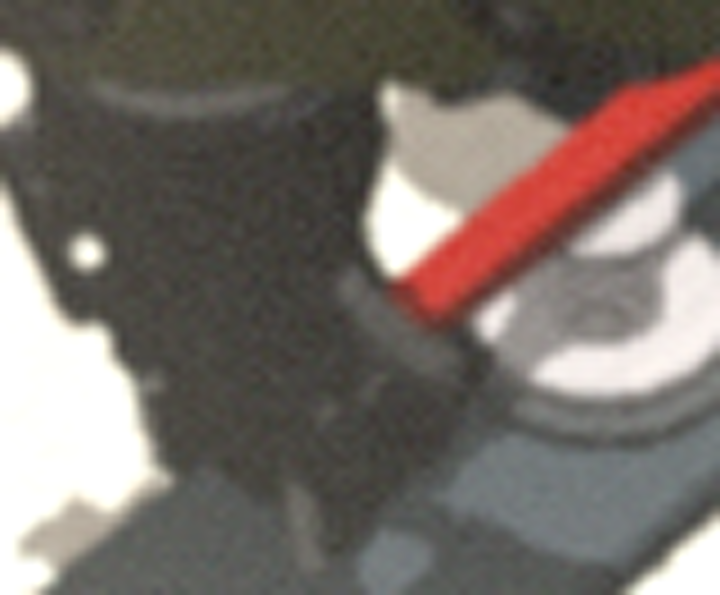

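>>> move_arm(motion=[[0,0,-0.04,0,0,0],[0,0,-0.035,0,0,0],[0,0,0,0,0,0],[0,0,0,0,0,0],[0,0,0,0,0,0]])

```text
time: 24.3
ee_pos: [677.8, 85.3, 84.6]
eef_rot: [0.001, 0.738, 0.675, 0.0]
force: [-5.8, -0.5, 16.9]
grip_width: 38.8
```

```bash
python3 dial.py 3 d7; python3 rd.py d7; python3 rd2.py d7; python3 k.py s12 side 3 "(240,380,90,200,5.5)"; python3 - <<'E'
from lev import *
S=cams['side'];cols=range(300,324,6)
for tag in ('s10','s11','s12'):
    a=np.load('pics/'+tag+'.npy'); red=a[...,0]-np.maximum(a[...,1],a[...,2])
    r=[]
    for c in cols:
        col=red[100:200,c]; i=np.argmax(col>45); r.append(round(100+i-1+(45-col[i-1])/(col[i]-col[i-1]),2))
    print(tag,r)
for ang in (-.01,0,.01,.06,.07,.08):
    q=proj(S,box(ang,20,200)); h=cv2.convexHull(q.astype(np.float32)).reshape(-1,2)
    m=np.zeros((3200,5120),np.uint8); cv2.fillConvexPoly(m,np.round((h+.5)*8-.5).astype(np.int32),1)
    print(ang,[round((np.flatnonzero(m[:,c*8+4]).min()+.5)/8-.5,2) for c in cols])
E
```

```text
24.45 [677.83  85.28  84.59] [-6.38  0.32 15.52]
d7 needle N (np.float64(25.05), 10.9) green (np.float64(12.96), 37.1) blue (np.float64(23.53), 36.8) yellow (np.float64(7.15), 36.3)
d7 wmean nan peak []
  dark [(21, 29), (22, 66), (23, 39), (25, 22)]
24.6 [[677.8, 85.3, 84.6], [677.8, 85.3, 84.6], [677.8, 85.3, 84.6]] [-5.68 -0.37 15.46]
s10 [np.float64(152.94), np.float64(148.18), np.float64(143.31), np.float64(138.52)]
s11 [np.float64(156.77), np.float64(151.19), np.float64(145.97), np.float64(140.43)]
s12 [np.float64(157.41), np.float64(151.65), np.float64(146.42), np.float64(140.76)]
-0.01 [np.float64(156.94), np.float64(151.81), np.float64(146.56), np.float64(141.31)]
0 [np.float64(156.44), np.float64(151.31), np.float64(146.19), np.float64(141.06)]
0.01 [np.float64(155.94), np.float64(150.81), np.float64(145.81), np.float64(140.69)]
0.06 [np.float64(153.19), np.float64(148.56), np.float64(143.81), np.float64(139.06)]
0.07 [np.float64(152.69), np.float64(148.06), np.float64(143.31), np.float64(138.69)]
0.08 [np.float64(152.06), np.float64(147.56), np.float64(142.94), np.float64(138.31)]rd2.py:11: RuntimeWarning: invalid value encountered in scalar divide
  print(tag,'wmean',(w*F).sum()/w.sum(), 'peak',[(int(b),int(v)) for b,v in zip(bins,h) if v>h.max()*.15])
```

View pics/d7.png

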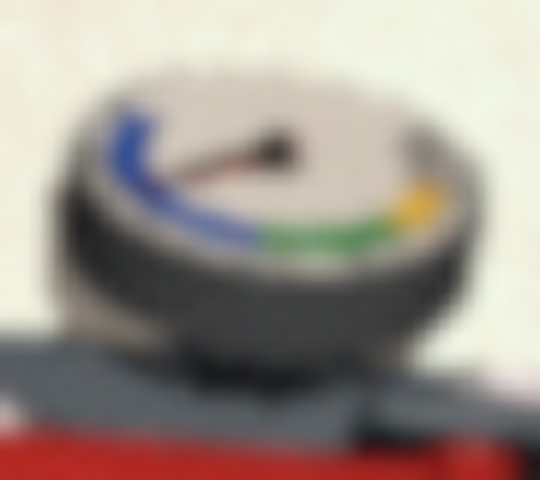

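>>> move_arm(motion=[[0,0,0,0,0,0],[0,0,0,0,0,0],[0,0,0,0,0,0],[0,0,0,0,0,0],[0,0,0,0,0,0]])

```text
time: 25.1
ee_pos: [677.8, 85.3, 84.6]
eef_rot: [0.001, 0.738, 0.675, 0.0]
force: [-7.0, 0.6, 15.6]
grip_width: 39.4
```

>>> move_arm(motion=[[0,0,0,0,0,0],[0,0,0,0,0,0],[0,0,0,0,0,0],[0,0,0,0,0,0],[0,0,0,0,0,0]])

```text
time: 25.6
ee_pos: [677.8, 85.3, 84.6]
eef_rot: [0.001, 0.738, 0.675, 0.0]
force: [-6.9, 0.8, 15.6]
grip_width: 38.8
```

>>> move_arm(motion=[[0,0,0,0,0,0],[0,0,0,0,0,0],[0,0,0,0,0,0],[0,0,0,0,0,0],[0,0,0,0,0,0]])

```text
time: 26.1
ee_pos: [677.8, 85.3, 84.6]
eef_rot: [0.001, 0.738, 0.675, 0.0]
force: [-5.8, 0.2, 15.8]
grip_width: 39.5
```

```bash
python3 arc.py 0 0.12 5; python3 arc.py 0.12 1.47 25 e
```

```text
[[-0.001, -0.003, 0.196, 0, 0, 0], [0.0, -0.007, 0.196, 0, 0, 0], [-0.001, -0.012, 0.195, 0, 0, 0], [-0.002, -0.016, 0.196, 0, 0, 0], [-0.002, -0.021, 0.195, 0, 0, 0]]
pointer z 115.14675834845008 total [-0.006 -0.059  0.978]
[[-0.003, -0.032, 0.24, 0, 0, 0], [-0.004, -0.048, 0.281, 0, 0, 0], [-0.006, -0.066, 0.321, 0, 0, 0], [-0.009, -0.089, 0.356, 0, 0, 0], [-0.011, -0.118, 0.389, 0, 0, 0]]
[[-0.013, -0.149, 0.415, 0, 0, 0], [-0.018, -0.184, 0.435, 0, 0, 0], [-0.02, -0.222, 0.448, 0, 0, 0], [-0.024, -0.262, 0.453, 0, 0, 0], [-0.028, -0.3, 0.45, 0, 0, 0]]
[[-0.032, -0.338, 0.44, 0, 0, 0], [-0.034, -0.373, 0.422, 0, 0, 0], [-0.038, -0.402, 0.397, 0, 0, 0], [-0.039, -0.427, 0.366, 0, 0, 0], [-0.041, -0.445, 0.331, 0, 0, 0]]
[[-0.043, -0.454, 0.293, 0, 0, 0], [-0.042, -0.456, 0.253, 0, 0, 0], [-0.042, -0.451, 0.215, 0, 0, 0], [-0.04, -0.436, 0.177, 0, 0, 0], [-0.039, -0.416, 0.141, 0, 0, 0]]
[[-0.036, -0.389, 0.111, 0, 0, 0], [-0.033, -0.357, 0.083, 0, 0, 0], [-0.03, -0.32, 0.06, 0, 0, 0], [-0.026, -0.281, 0.042, 0, 0, 0], [-0.022, -0.24, 0.028, 0, 0, 0]]
pointer z 277.06100470885247 total [-0.673 -7.255  7.147]
```

>>> move_arm(motion=[[0,0,0.15,0,0,0],[0,-0.007,0.2,0,0,0],[0,-0.012,0.2,0,0,0],[0,-0.016,0.2,0,0,0],[0,-0.021,0.2,0,0,0]])

```text
time: 26.6
ee_pos: [677.6, 83.9, 111.5]
eef_rot: [-0.0, 0.738, 0.675, 0.0]
force: [4.1, 1.5, -2.2]
grip_width: 39.3
```

>>> move_arm(motion=[[-0.003,-0.032,0.24,0,0,0],[-0.004,-0.048,0.28,0,0,0],[-0.006,-0.066,0.32,0,0,0],[-0.009,-0.089,0.356,0,0,0],[-0.011,-0.118,0.389,0,0,0]])

```text
time: 27.1
ee_pos: [676.6, 73.6, 159.3]
eef_rot: [-0.0, 0.737, 0.675, 0.0]
force: [4.8, 3.7, -1.3]
grip_width: 38.9
```

>>> move_arm(motion=[[-0.013,-0.149,0.415,0,0,0],[-0.018,-0.184,0.435,0,0,0],[-0.02,-0.222,0.448,0,0,0],[-0.024,-0.262,0.453,0,0,0],[-0.028,-0.3,0.45,0,0,0]])

```text
time: 27.6
ee_pos: [673.5, 40.2, 225.7]
eef_rot: [-0.0, 0.737, 0.676, 0.001]
force: [5.0, 3.3, 0.8]
grip_width: 39.4
```

>>> move_arm(motion=[[-0.032,-0.338,0.44,0,0,0],[-0.034,-0.373,0.422,0,0,0],[-0.038,-0.402,0.397,0,0,0],[-0.039,-0.427,0.366,0,0,0],[-0.041,-0.445,0.331,0,0,0]])

```text
time: 28.1
ee_pos: [668.0, -19.6, 284.8]
eef_rot: [-0.0, 0.737, 0.676, 0.001]
force: [3.5, 4.4, 2.1]
grip_width: 39.2
```

>>> move_arm(motion=[[-0.043,-0.454,0.293,0,0,0],[-0.042,-0.456,0.253,0,0,0],[-0.042,-0.451,0.215,0,0,0],[-0.04,-0.436,0.177,0,0,0],[-0.039,-0.416,0.141,0,0,0]])

```text
time: 28.6
ee_pos: [661.9, -86.2, 317.4]
eef_rot: [0.0, 0.737, 0.675, 0.001]
force: [3.9, 5.5, 6.3]
grip_width: 39.3
```

>>> move_arm(motion=[[-0.036,-0.389,0.111,0,0,0],[-0.033,-0.357,0.083,0,0,0],[-0.03,-0.32,0.06,0,0,0],[-0.026,-0.25,0.042,0,0,0],[-0.01,-0.15,0.02,0,0,0]])

```text
time: 29.1
ee_pos: [657.8, -130.5, 326.7]
eef_rot: [0.0, 0.738, 0.675, 0.001]
force: [2.1, 3.8, 7.2]
grip_width: 39.3
```

>>> move_arm(motion=[[0,0,0,0,0,0],[0,0,0,0,0,0],[0,0,0,0,0,0],[0,0,0,0,0,0],[0,0,0,0,0,0]], grip=0.35)

```text
time: 29.6
ee_pos: [657.7, -130.2, 325.5]
eef_rot: [-0.0, 0.738, 0.675, -0.0]
force: [0.7, -0.2, 0.1]
grip_width: 55.5
```

```bash
python3 k.py s13 side 2 "(270,400,0,200,3)"; python3 dial.py 1 d13; python3 rd2.py d13
```

```text
29.7 [[657.7, -130.2, 325.5], [657.7, -130.3, 325.5]] [ 0.38 -0.27  0.53]
29.75 [ 657.7  -130.29  325.58] [ 1.34 -0.38  0.35]
d13 wmean nan peak []
  dark [(-6, 71), (-5, 81), (-4, 46), (-3, 79), (-2, 107), (-1, 164), (0, 255), (1, 169), (2, 379), (3, 163), (4, 254), (5, 256), (6, 215), (7, 264), (8, 306), (9, 276), (10, 283), (11, 177), (12, 308), (13, 253), (14, 164), (15, 142), (16, 110), (17, 168), (18, 240), (19, 302), (20, 301), (21, 228), (22, 271), (23, 285), (25, 289), (26, 149), (27, 103), (28, 25)]rd2.py:11: RuntimeWarning: invalid value encountered in scalar divide
  print(tag,'wmean',(w*F).sum()/w.sum(), 'peak',[(int(b),int(v)) for b,v in zip(bins,h) if v>h.max()*.15])
```

View pics/s13.png

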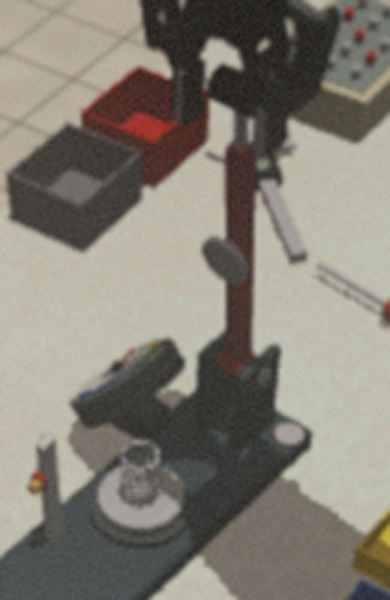

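View pics/d13.png

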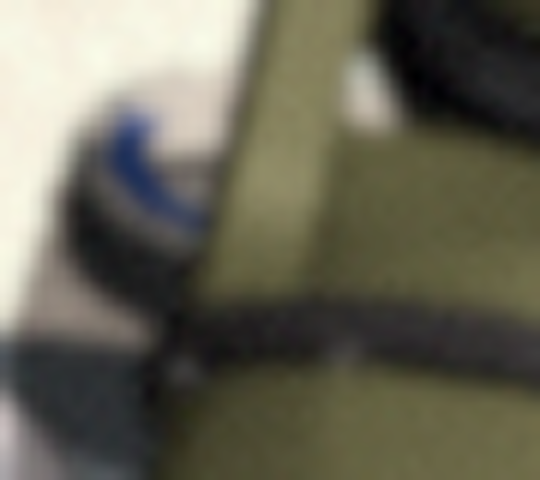

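>>> move_arm(motion=[[0,0,0.4,0,0,0],[0,0,0.7,0,0,0],[0,0,0.8,0,0,0],[0,0.2,0.6,0,0,0],[0,0.6,0.1,0,0,0]])

```text
time: 30.25
ee_pos: [657.7, -106.9, 406.7]
eef_rot: [0.002, 0.738, 0.675, 0.001]
force: [-0.7, -0.4, 0.5]
grip_width: 56.0
```

>>> move_arm(motion=[[0.05,0.7,0,0,0,0],[0.05,0.7,-0.2,0,0,0],[0.1,0.5,-0.6,0,0,0],[0.1,0.2,-1,0,0,0],[0,0,-1,0,0,0]])

```text
time: 30.75
ee_pos: [666.6, -41.0, 318.3]
eef_rot: [-0.0, 0.737, 0.676, 0.0]
force: [1.0, -0.0, 0.8]
grip_width: 55.1
```

>>> move_arm(motion=[[0,0,-1,0,0,0],[0,0,-1,0,0,0],[0,0,-1,0,0,0],[0,0,-1,0,0,0],[0,0,0,0,0,0]])

```text
time: 31.25
ee_pos: [664.9, -42.1, 194.9]
eef_rot: [-0.003, 0.737, 0.675, -0.003]
force: [0.2, 0.0, 0.1]
grip_width: 55.7
```

```bash
python3 k.py s14 side 2 "(260,370,90,200,5.4)"; python3 dial.py 2 d14
```

```text
31.35 [[665.9, -42.4, 198.1], [666.7, -42.7, 200.3]] [-0.04 -0.1   1.72]
31.45 [667.2  -42.92 201.59] [-0.6   0.05  0.49]
```

View pics/s14.png

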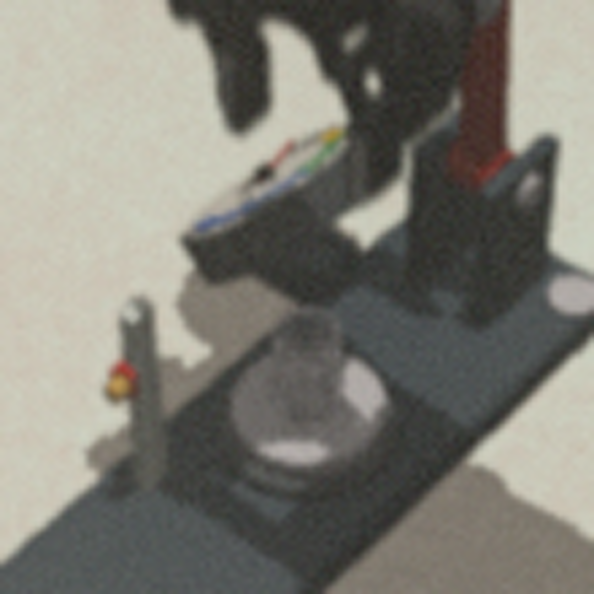

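View pics/d14.png

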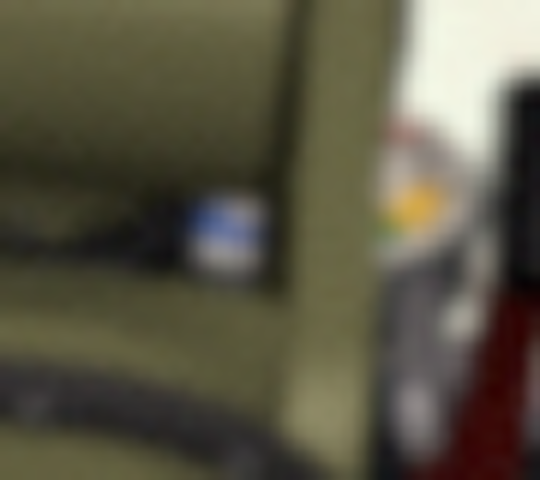

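>>> move_arm(motion=[[-0.01,0.02,-0.8,0,0,0],[0,0.02,-1,0,0,0],[0,0,-1,0,0,0],[0,0,-0.8,0,0,0],[0,0,-0.4,0,0,0]])

```text
time: 31.95
ee_pos: [666.3, -42.0, 78.9]
eef_rot: [-0.0, 0.738, 0.675, -0.0]
force: [0.3, 0.1, 0.2]
grip_width: 55.4
```

>>> move_arm(motion=[[0,0,-0.3,0,0,0],[0,0,-0.2,0,0,0],[0,0,0,0,0,0],[0,0,0,0,0,0],[0,0,0,0,0,0]])

```text
time: 32.45
ee_pos: [666.8, -42.2, 65.6]
eef_rot: [0.001, 0.738, 0.675, 0.0]
force: [0.5, -1.0, -0.1]
grip_width: 55.1
```

>>> move_arm(motion=[[0,0,-0.1,0,0,0],[0,0,0,0,0,0],[0,0,0,0,0,0],[0,0,0,0,0,0],[0,0,0,0,0,0]])

```text
time: 32.95
ee_pos: [666.4, -42.1, 61.7]
eef_rot: [0.0, 0.738, 0.675, 0.0]
force: [-0.3, -0.0, 0.1]
grip_width: 55.6
```

>>> move_arm(motion=[[0,0,0,0,0,0],[0,0,0,0,0,0],[0,0,0,0,0,0],[0,0,0,0,0,0],[0,0,0,0,0,0]], grip=1.0, grip_force=25)

```text
time: 33.45
ee_pos: [666.4, -42.2, 61.7]
eef_rot: [0.0, 0.738, 0.675, 0.0]
force: [-0.2, -0.4, 1.6]
grip_width: 29.5
```

>>> move_arm(motion=[[0,0,0.1,0,0,0],[0,0,0.2,0,0,0],[0,0,0.5,0,0,0],[0,0,0.8,0,0,0],[0,0,0.8,0,0,0]])

```text
time: 33.95
ee_pos: [666.4, -42.1, 135.6]
eef_rot: [0.0, 0.738, 0.675, 0.0]
force: [-0.6, -0.8, -0.4]
grip_width: 29.3
```

```bash
python3 - <<'E'
from h import *
cams=np.load('cams.npy',allow_pickle=True).item();T=cams['top'];S=cams['side']
i=cv2.imread('pics/top0.png').astype(int); m=((i[...,0]-i[...,1:].max(2))>30).astype(np.uint8); m[:,:300]=0;m[:,380:]=0;m[:240]=0;m[300:]=0
c=max(cv2.findContours(m,0,2)[0],key=len); print(cv2.minAreaRect(c)); r=cv2.minAreaRect(c)
print(onz(T,[r[0]],15), onz(T,cv2.boxPoints(r),26))
i=cv2.imread('pics/side0.png').astype(int); m=((i[...,0]-i[...,1:].max(2))>30).astype(np.uint8); m[:,:355]=0;m[:,440:]=0;m[:190]=0;m[260:]=0
c=max(cv2.findContours(m,0,2)[0],key=len);M=cv2.moments(c); print(onz(S,[[M['m10']/M['m00'],M['m01']/M['m00']]],13))
E
```

```text
((343.0, 267.5), (35.0, 36.0), 90.0)
[[433.52163855 -22.69102134  15.        ]] [[482.04371008  27.65203182  26.        ]
 [481.3375808  -73.52542701  26.        ]
 [383.89070077 -71.52864381  26.        ]
 [384.62335192  28.33823756  26.        ]]
[[433.14287664 -21.57831271  13.        ]]
```

>>> move_arm(motion=[[-0.5,0,0,0,0,0],[-0.9,0.1,0,0,0,0],[-1,0.1,0,0,0,0],[-1,0.1,0,0,0,0],[-1,0.1,0,0,0,0]])

```text
time: 34.45
ee_pos: [533.4, -30.0, 134.9]
eef_rot: [0.001, 0.738, 0.675, 0.0]
force: [0.2, 0.1, -0.2]
grip_width: 29.6
```

>>> move_arm(motion=[[-1,0.1,0,0,0,0],[-1,0.1,0,0,0,0],[-0.9,0,-0.2,0,0,0],[-0.47,0,-0.5,0,0,0],[0,0,-0.5,0,0,0]])

```text
time: 34.95
ee_pos: [432.5, -24.1, 98.7]
eef_rot: [0.001, 0.738, 0.675, 0.001]
force: [0.5, -1.3, -0.2]
grip_width: 29.3
```

```bash
python3 dial.py 4 d15; python3 rd2.py d15; python3 k.py s15 side 1 "(300,480,110,260,4)"
```

```text
35.15 [433.1  -24.15  97.77] [-0.59  0.17 -0.31]
d15 wmean -1.0613263656632 peak [(-3, 3), (-2, 13), (-1, 12)]
  dark [(1, 31), (2, 38), (9, 30), (10, 35), (12, 35), (13, 29), (14, 25), (15, 36), (16, 28), (20, 28), (21, 36), (22, 78), (23, 112), (25, 77), (26, 41), (27, 38), (28, 28)]
35.2 [[434.0, -24.2, 98.8]] [-0.13 -0.1  -0.89]
```

View pics/d15.png

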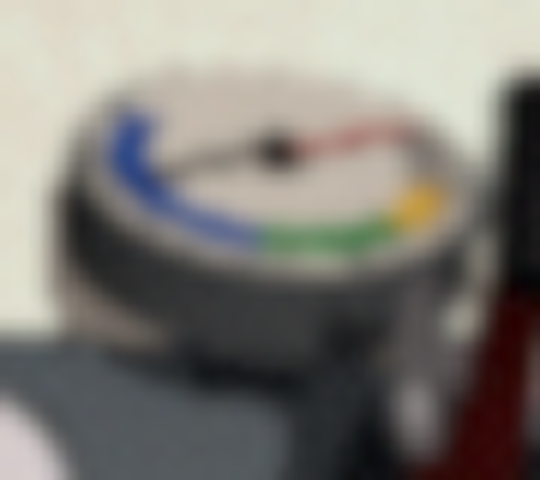

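View pics/s15.png

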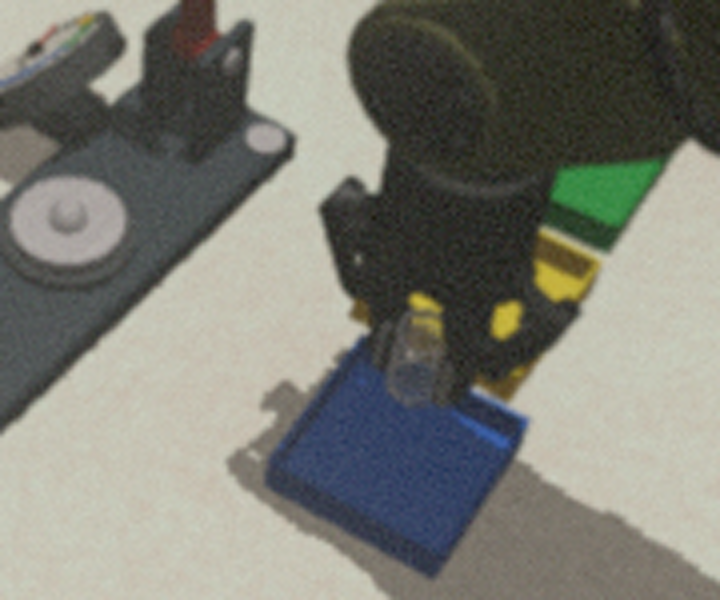

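>>> move_arm(motion=[[0,0,-0.7,0,0,0],[0,0,-0.8,0,0,0],[0,0,-0.5,0,0,0],[0,0,-0.25,0,0,0],[0,0,-0.12,0,0,0]])

```text
time: 35.7
ee_pos: [433.7, -24.2, 26.6]
eef_rot: [0.0, 0.738, 0.675, 0.0]
force: [0.4, 0.2, -0.0]
grip_width: 29.9
```

>>> move_arm(motion=[[0,0,0,0,0,0],[0,0,0,0,0,0],[0,0,0,0,0,0],[0,0,0,0,0,0],[0,0,0,0,0,0]])

```text
time: 36.2
ee_pos: [433.4, -24.2, 26.8]
eef_rot: [0.0, 0.738, 0.675, 0.0]
force: [-0.9, 0.2, -0.8]
grip_width: 29.5
```

>>> move_arm(motion=[[0,0,-0.05,0,0,0],[0,0,0,0,0,0],[0,0,0,0,0,0],[0,0,0,0,0,0],[0,0,0,0,0,0]])

```text
time: 36.7
ee_pos: [433.3, -24.2, 25.0]
eef_rot: [-0.0, 0.738, 0.675, -0.0]
force: [-0.2, 1.0, -0.5]
grip_width: 29.5
```

>>> move_arm(motion=[[0,0,0,0,0,0],[0,0,0,0,0,0],[0,0,0,0,0,0],[0,0,0,0,0,0],[0,0,0,0,0,0]], grip=0.45)

```text
time: 37.2
ee_pos: [433.3, -24.1, 25.0]
eef_rot: [-0.0, 0.738, 0.675, -0.0]
force: [-0.6, -0.3, 0.3]
grip_width: 46.8
```

>>> move_arm(motion=[[0,0,0.2,0,0,0],[0,0,0.5,0,0,0],[0,0,0.9,0,0,0],[0,0,1,0,0,0],[0,0,1,0,0,0]])

```text
time: 37.7
ee_pos: [433.1, -24.1, 134.6]
eef_rot: [0.0, 0.738, 0.675, -0.0]
force: [-0.3, -0.2, -0.2]
grip_width: 46.9
```

>>> move_arm(motion=[[-0.5,-0.5,1,0,0,0],[-0.5,-1,0.5,0,0,0],[-0.3,-1,0,0,0,0],[0,-1,0,0,0,0],[0,0,0,0,0,0]])

```text
time: 38.2
ee_pos: [394.1, -131.4, 178.7]
eef_rot: [0.001, 0.739, 0.674, 0.0]
force: [0.3, -0.5, -1.0]
grip_width: 47.2
```

```bash
python3 g.py 16 "(240,480,0,400,1.4)" "(180,470,120,300,1.5)"
```

```text
38.3 [ 394.1 -129.3  178.2] [-0.68  0.61 -0.54] 47.191352351613276
```

View pics/both16.png

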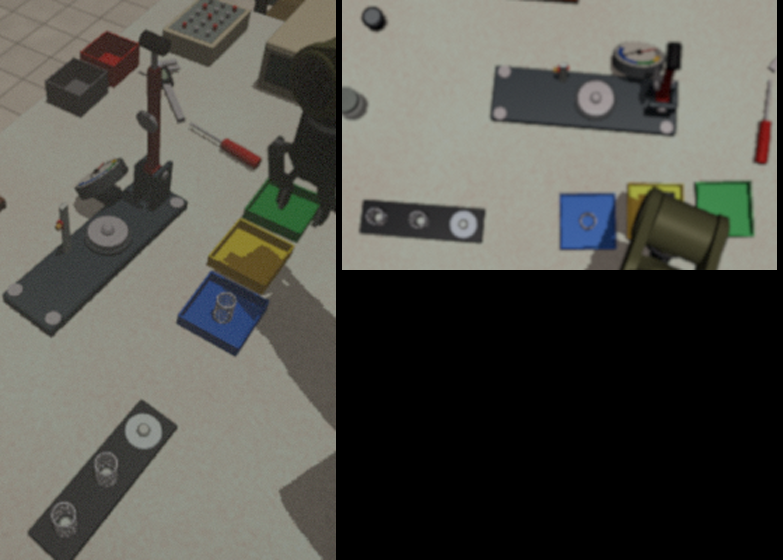

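```bash
python3 -c "
from h import *
s=readout.get_state();print(s['time'],np.abs(s['dq']).max(),np.round(s['force'],1))
sign_off()"
```

```text
38.3 0.028408360691227805 [-0.7  0.6 -0.5]
the job is handed in; nothing more can be done
```

The white-ringed spring was tested and now stands in the blue tray, and I handed the job in at 38 s. The pointer being level with the red marker is inferred, not seen, because the hand hid both during the hold.

- **Seating:** The spring went down over the boss with no force I could measure, and the needle stayed at zero.
- **Pull and hold:** I gripped the cross-grip by its ends and lowered the lever to two heights, holding each for about 1.7 to 2 s. The pointer was at about 94 mm and then about 92.4 mm, each good to about 1 mm. Between them these cover the marker's whole 91.5 to 94.5 mm range.
- **Easing up:** I led the lever back up by hand to near its stop, at about 1 rad/s or less, before letting go.

**Checks on the hold height:** The tool position alone did not give the pointer height, because the grip slipped about 6 mm on the cross-grip during the pull. I corrected for that using the point where the spring first took load and the lever's slope in the pictures. Those two agreed to about 1 mm. The stiffness slope read slightly high: about 1.0 N per mm of tool travel, against at most 0.92 N for the stiffest spring in the range.

**Final pictures:**
- The drag hand stands at about 23 N, in the blue band.
- The needle is back at zero and the lever is up.
- The spring stands upright near the middle of the blue tray.
- The other two springs are on their pegs.
- The gripper is clear of everything.

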